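Raise the fume cabinet's window to the pointer and start the fan

TASK

Get the small fume cabinet ready for soldering: with the fingers beneath the lip of its sliding front window, push the window up until the end of the lip is level with the tip of the pointer clamped on the side rail, and leave it standing there. Then press the fan's round push button on the bench right down and let it go. Only push: do not pinch the lip, and leave the pointer and all the loose things where they are.

Things in the scene. Friction and masses are not known exactly. Their poses are not given: they have to be found in the camera images.
- window (a joint): How far the clear sliding window is up, in m along its rails: 0 shut, on the sill; 0.165 top stop. It slides straight up the cabinet's front, which leans back 30 degrees from upright. A counterweight balances it, so it stays where it is left; moving it takes about 3 N along the rails.
- lip_edge (a point): Middle of the lower outer edge of the window's lip. Axes: z along the rails, the way the window moves up (30 degrees off vertical, leaning away from the robot); y level, along the lip, to the left; x at right angles to the window, into the cabinet and downwards. The lip's underside is the plane z = 0 of this frame, from x = 0 (outer edge) to x = 0.042 (window).
- lip_middle (a point): Middle of the lip's underside, which is what is pushed; axes as for lip_edge. The lip is an aluminium bar 42 x 220 x 8 mm along the window's bottom edge, at right angles to the window, so that it rises 30 degrees towards the robot; its rubber cover makes it 13 mm thick (bar: window_c0, cover: window_c1). Below it is free space in front of the plinth, down to the bench.
- lip_end (a point): Middle of the lip's right-hand (-y) end face, half-way up its thickness; it moves with the window and has the same axes as lip_edge. This is the point to bring level with the pointer.
- pointer_tip (a point): Tip of the small dark steel cone (20 mm long) that points to the left from the clamp on the cabinet's right-hand side rail, 3 mm beyond the end of the lip. Same axes as lip_edge: z runs along the rails. The clamp marks the working height; it must not be shifted.
- fan (a joint): Travel of the fan's push button in m: 0 is up, 0.006 fully down (about 4 N, sprung, comes up again by itself).
- fan_top (a point): Middle of the top of the fan's push button, a plain steel cap of 30 mm diameter in a small grey housing fixed on the bench to the left or right in front of the cabinet. It is pressed straight down.
- fume_cabinet: Grey cabinet, 260 mm deep, 310 mm wide, 390 mm high, fixed to the bench, on an 120 mm plinth, with the sliding window in its sloping front and a column for the counterweight at its left side. Origin at the centre of its underside, x from front to back, z up.
- elec_tape: Roll of black tape, 62 mm across, 19 mm high, lying on the bench in front of the cabinet; bystander. Origin at the centre of its underside.
- black_cap: Black plastic cap, 32 mm across, 20 mm high, on the bench in front of the cabinet; bystander. Origin at the centre of its underside.
- circuit_board: Green circuit board, 70 x 100 x 16 mm, on the cabinet's floor behind the window; bystander.
- solder_spool: Spool of solder, 54 x 60 x 34 mm, on the cabinet's floor; bystander.
- brass_sleeve: Brass sleeve, 18 mm across, 27 mm high, upright on the cabinet's floor; bystander.

How it is judged:
By the outcome, as a careful person would: the job done as asked, in the order asked, and still so for the second after the job is handed in, with the robot touching nothing.
It also fails if it takes over 38 s, if anything falls off the work surface, if the arm or the gripper's body presses on something with over 40 N, if the wrist force passes 120 N, or if a joint passes its speed limit or range.

ROBOT

A 7-joint arm with a two-finger parallel gripper is mounted at the origin on a cart in front of the work surface, level with it; the furniture and walls round the work are solid. World frame = base frame: x ahead of the robot, y to its left, z up, the work surface at z = 0. Lengths are in m, angles in rad, forces in N, time in s.
With the tool pointing down it reaches from about 0.425 to 0.925 m from the base axis. Payload 6.8 kg.
Tool frame: the origin (TCP) lies midway between the tips of the shut fingers; the grasp point (between the pads) lies r.grip_point_offset behind it (r.grip_point_offset is the distance from the TCP to the grasp point, in m); z points along the fingers, y is the direction in which the jaws open and shut (so a half turn about z gives the same grasp; the last joint's range is limited). The gripper opens to 85 mm and grips with 20 to 120 N. Pads are 22 mm wide; open, the fingers measure 114 mm over their backs; the gripper's body (76 mm by 85 mm) begins 54 mm behind the grasp point. The pads swing forward as they close: fully open they stand 13 mm farther back than shut.
Start: joints at [1.026, 0.477, 0.022, 1.555, -0.011, 1.109, -0.083], TCP at [0.286, -0.612, 0.231] pointing down, gripper open.
Joint ranges: [-2.96, 2.96], [-0.34, 2.1], [-1.41, 1.46], [0.24, 2.44], [-1.37, 4.51], [0.17, 1.92], [-2.96, 2.96]. Speed limits (rad/s): [2.39, 2.39, 3.14, 3.14, 3.14, 3.14, 3.14].

INTERFACE

Orientations are given as a rotation vector (axis times angle).
In Python, from bench import r gives the robot as it stands. The module is installed in compiled form; this text tells all that it offers.
- The arm moves only by the tool play_rows, never from a script. Its argument "deltas" is a list of rows, each a list of 3 entries, a list of its own where there are three numbers: the finger opening in mm, from 0 to 85.4, then the shift along the tool's x, y, z in mm, then the turn, a rotation vector about the tool's x, y, z in rad. A call has 1 to 8 rows; each row is the pose to reach, as a shift and turn from the pose measured when the call began, along the tool's axes at that moment; what a row does not reach only later rows make up. A row lasts 1/8 s, in which the tool goes at most 62.5 mm and 10.7 degrees, less where a joint would pass 70% of its speed; a pose out of reach is approached as far as the arm can. A call with a gripper value outside its range is refused whole. The fingers move at their own pace and stop on an object; "squeeze" is the grip in N (left out, the last holds). Time passes only in rows, so rows that repeat a pose let the fingers close. It gives the time, the measured TCP pose, the force and the opening at its end, in the units of the state.
- r.get_obs(): the state, without advancing time (a new reading comes with each control period).
- r.grab_frame(name): name is "scene" or "top" or "wrist"; returns (picture, depth): 384x512x3 uint8, red, green, blue; 384x512 float32, m along the optical axis (not along the pixel's ray), 0 where there is no reading.
- r.camera_model(name): a dict with "mtx" (3x3 intrinsics, pixels), "rvec" (rotation vector, rad) and "tvec" (3), from world to camera coordinates, as OpenCV has them; the wrist camera has in their place "T_tool_cam" (4x4, takes a point from camera to tool coordinates, whose origin is the TCP and whose axes are the flange's). Camera axes: x right, y down, z forward; pixel columns grow to the right and rows downward; lengths in m; the calibration is good to about 2 mm. A picture is of the moment at which its call begins: read the wrist's pose just before it. camera_model takes no time and is no camera call.
- r.hand_in(): hands the job in, once; it reports no verdict.
The state is a dict: "clock": time; "joints": joint angles; "qvel": joint speeds; "tau": joint torques, N m; "tcp_pos": TCP position; "orientation": TCP orientation; "contact_force": force on the tool from outside, world axes, zero at the start; "moment": the same for the moment, N m; "grip_width": finger opening in m.
Only numpy, scipy, OpenCV 4.12 (cv2) and the standard library are available. Lean on these libraries where they do the work, as an engineer would, in place of code of your own. Each camera call takes 0.05 s, during which the arm holds its last target. There are 200 camera calls.

## Working session

There is one attempt and no reset: what is moved stays moved. The work goes in short steps, Python scripts to look and compute and a tool call to move; the robot and the scene stay as the last step left them, time stands still between calls to the robot, and variables do not carry over. Pictures are saved under pics/ and viewed, about 8 in all and at most 12, crops included, and the job is handed in when it is done.

Besides the shell and the picture viewer there is one more tool, called after "Call:" by a JSON object that holds its "fn" and its "kwargs", one argument or row to a line. play_rows: Moves the arm, as the interface text tells. Its arguments: {"type":"object","properties":{"deltas":{"type":"array"},"squeeze":{"type":"number"}},"required":["deltas"]}

```bash
mkdir -p pics
cat > h.py <<'E'
import numpy as np, cv2
from scipy.spatial.transform import Rotation as R
from bench import r
def cam(n):
    o=r.get_obs(); rgb,d=r.grab_frame(n); m=r.camera_model(n); K=np.array(m['mtx'])
    if n=='wrist':
        T=np.eye(4);T[:3,:3]=R.from_rotvec(o['orientation']).as_matrix();T[:3,3]=o['tcp_pos']
        T=T@np.array(m['T_tool_cam'])
    else:
        A=np.eye(4);A[:3,:3]=R.from_rotvec(np.ravel(m['rvec'])).as_matrix();A[:3,3]=np.ravel(m['tvec']);T=np.linalg.inv(A)
    v,u=np.mgrid[:d.shape[0],:d.shape[1]]
    P=np.stack([(u-K[0,2])/K[0,0]*d,(v-K[1,2])/K[1,1]*d,d],-1)@T[:3,:3].T+T[:3,3]
    P[d==0]=np.nan
    return rgb,d,P,K,T
def save(rgb,name,s=1,crop=None):
    if crop: rgb=rgb[crop[1]:crop[3],crop[0]:crop[2]]
    cv2.imwrite('pics/'+name,cv2.resize(rgb[...,::-1],None,fx=s,fy=s,interpolation=cv2.INTER_CUBIC))
E
python3 - <<'E'
from h import *
o=r.get_obs();print(o,r.grip_point_offset)
a=[]
for n in('scene','top'):
    rgb,d,P,K,T=cam(n);np.savez(n+'.npz',rgb=rgb,d=d,P=P,K=K,T=T);a.append(rgb);print(n,T.round(3),K)
save(np.vstack(a)[:, :],'a.png',.78)
save(a[0],'s.png',1.5);save(a[1],'t.png',1.5)
E
```

```text
{'clock': 0.0, 'joints': array([ 1.02589852,  0.47779291,  0.02231623,  1.55645327, -0.0115021 ,
        1.10932168, -0.08308234]), 'qvel': array([-0.00030977, -0.0007171 ,  0.00016673,  0.00066621,  0.00088131,
       -0.00043519,  0.00051833]), 'tau': array([-9.80724035e-04, -5.96456945e+01,  1.60768602e+00, -2.81200325e+01,
        1.24619779e-02,  9.22837498e-03, -5.65417895e-05]), 'tcp_pos': array([ 0.2852973 , -0.61108021,  0.23032933]), 'orientation': array([-3.06521549e+00, -6.80385625e-01,  8.18257691e-04]), 'contact_force': array([-0.42402242,  0.50881106, -1.01064614]), 'moment': array([ 0.00770501,  0.0675823 , -0.05110028]), 'grip_width': 0.0855678312122636} 0.0187
scene [[ 0.368  0.586 -0.722  1.196]
 [ 0.93  -0.235  0.283 -0.259]
 [-0.004 -0.775 -0.632  0.674]
 [ 0.     0.     0.     1.   ]] [[375.98778234   0.         255.07698306]
 [  0.         375.98778234 192.52117369]
 [  0.           0.           1.        ]]
top [[-0.369 -0.728  0.577 -0.029]
 [-0.929  0.289 -0.23   0.213]
 [ 0.001 -0.621 -0.784  0.914]
 [ 0.     0.     0.     1.   ]] [[491.04323221   0.         259.91980908]
 [  0.         491.04323221 196.58708957]
 [  0.           0.           1.        ]]
```

View pics/s.png

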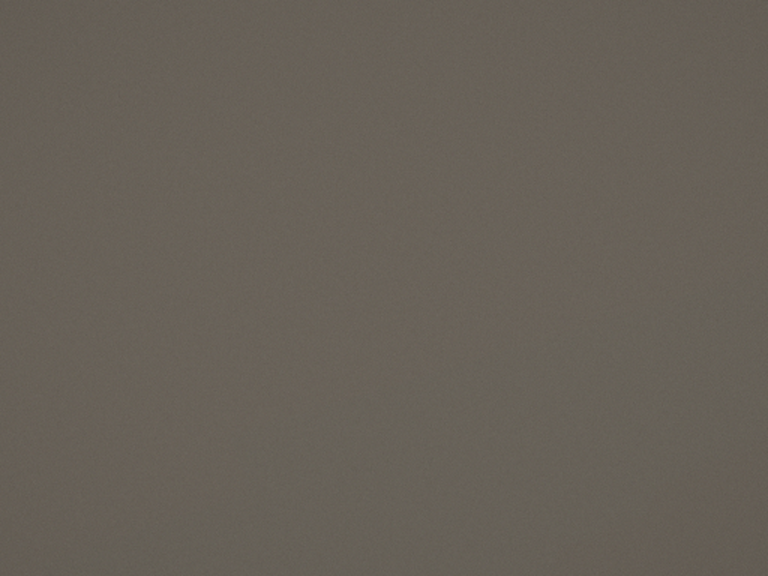

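View pics/t.png

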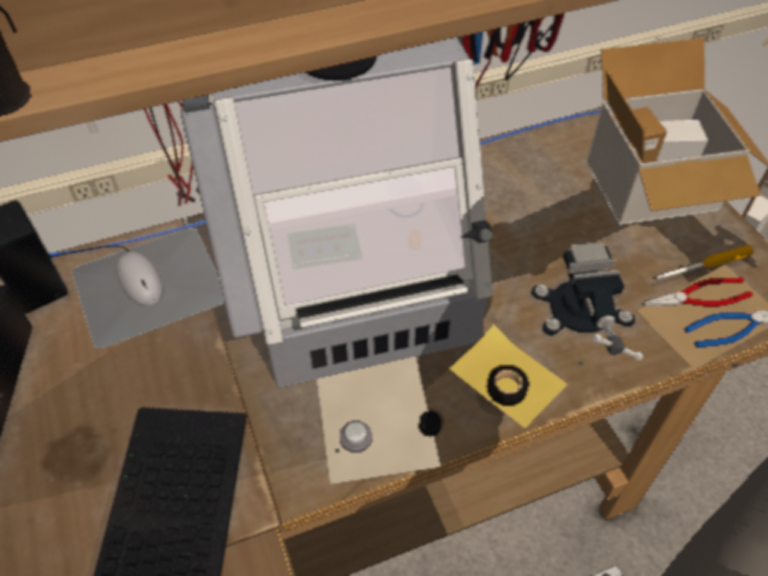

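The scene view shows only a plain surface, which looks like the cabinet's side. The top view shows the lip from (302,322) to (467,290), the pointer near (470,232), the button at (356,434), the tape at (508,384) and the cap at (430,422), all in 1.5x pixels.

Run:
```python
from h import *
z=np.load('top.npz');P=z['P'];rgb=z['rgb']
save(rgb,'c.png',6,(195,130,335,222))
def p(u,v,k=1): return np.nanmedian(P[v-k:v+k+1,u-k:u+k+1].reshape(-1,3),0).round(4)
for n,u,v in[('btn',237,287),('hous',237,298),('cap',287,280),('bench',260,300),('lipL',205,214),('lipM',256,204),('lipR',306,194),('clamp',322,154),('tip',311,155),('plL',200,250),('plR',310,225),('railR',316,100),('railR2',321,180),('railL',157,100),('railL2',180,200),('tape',326,257)]:print(n,u,v,p(u,v),p(u,v,0))
m=P[270:310,215:260];hh=m[...,2]
t=(hh>0.02);print('button hi',np.nanmax(hh))
for a in np.arange(.0,.06,.004):
  s=(hh>=a)&(hh<a+.004)
  if s.sum()>3:print(round(a,3),s.sum(),m[s].mean(0).round(4),(np.ptp(m[s],axis=0)).round(3))
```

```text
btn 237 287 [0.4272 0.0809 0.0208] [0.4272 0.0809 0.0236]
hous 237 298 [0.4094 0.0878 0.0115] [0.4093 0.0878 0.0135]
cap 287 280 [ 0.4056 -0.0198  0.0211] [ 0.4056 -0.0198  0.0215]
bench 260 300 [ 0.3943  0.044  -0.001 ] [3.943e-01 4.400e-02 1.000e-04]
lipL 205 214 [0.5142 0.1072 0.1736] [0.514  0.107  0.1754]
lipM 256 204 [0.5024 0.0094 0.1732] [0.5024 0.0094 0.1732]
lipR 306 194 [ 0.4889 -0.0891  0.1734] [ 0.4886 -0.0888  0.1744]
clamp 322 154 [ 0.5248 -0.1345  0.2323] [ 0.5248 -0.1344  0.233 ]
tip 311 155 [ 0.5376 -0.1185  0.2234] [ 0.5381 -0.1185  0.2233]
plL 200 250 [0.5395 0.1235 0.0213] [0.5424 0.1235 0.0178]
plR 310 225 [ 0.512  -0.1219  0.0209] [ 0.5119 -0.1219  0.0224]
railR 316 100 [ 0.5973 -0.1501  0.3027] [ 0.598  -0.1501  0.3022]
railR2 321 180 [ 0.5183 -0.1364  0.1627] [ 0.5197 -0.1377  0.1609]
railL 157 100 [0.6551 0.1341 0.3464] [0.6551 0.1341 0.3464]
railL2 180 200 [0.5597 0.1418 0.1792] [0.5583 0.1418 0.1816]
tape 326 257 [ 0.4272 -0.1191  0.0169] [ 0.4263 -0.1191  0.0194]
button hi 0.02575775795324642
0.0 747 [0.4334 0.0786 0.0013] [0.118 0.114 0.004]
0.004 30 [0.4214 0.092  0.0055] [0.099 0.072 0.004]
0.008 114 [0.4248 0.0844 0.0103] [0.046 0.044 0.004]
0.012 85 [0.423  0.0824 0.0133] [0.044 0.043 0.004]
0.016 35 [0.4247 0.0828 0.0186] [0.029 0.029 0.004]
0.02 117 [0.428  0.0831 0.0217] [0.027 0.027 0.004]
0.024 10 [0.4279 0.0793 0.0247] [0.016 0.025 0.002]
```

View pics/c.png

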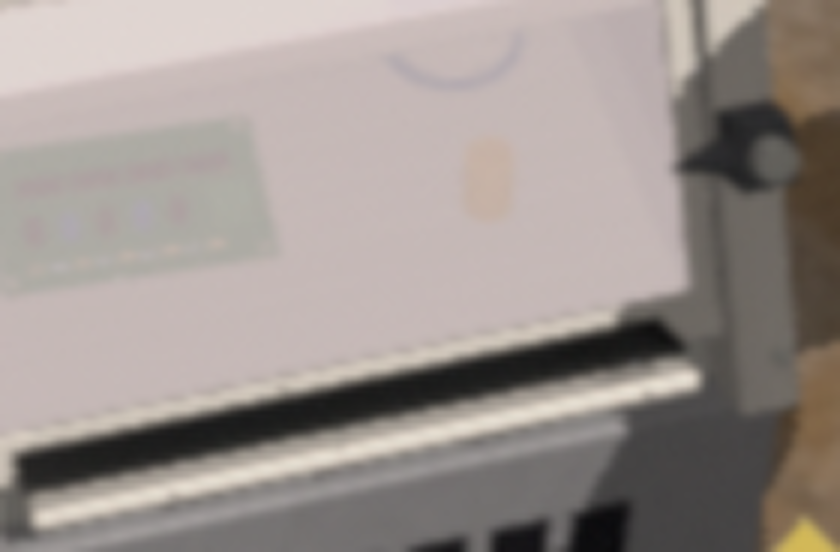

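The crop (6x, offset 195,130) shows the pointer tip at crop (680,165), full pixel (308,157.5). The lip's light outer face has its right end at crop (700,378), full pixel (311.7,193).

```bash
cat >> h.py <<'E'
def frame(yaw):
    c,s=np.cos(yaw),np.sin(yaw);f=np.array([c,s,0]);u=np.array([0,0,1.])
    q=np.sqrt(3)/2
    return np.stack([q*f-.5*u,np.array([-s,c,0]),.5*f+q*u],1) # cols x,y,z of lip
E
python3 - <<'E'
from h import *
print(np.array(r.camera_model('wrist')['T_tool_cam']).round(3))
z=np.load('top.npz');P=z['P'];K=z['K'];T=z['T'];rgb=z['rgb'].astype(int)
# lip bright outer face: bright pixels in band
g=rgb.sum(-1)
uu=np.arange(208,306,2);pts=[]
for u in uu:
    v0=214-(u-205)*.2
    vs=np.arange(int(v0)-5,int(v0)+7);v=vs[np.argmax(g[vs,u])];pts.append(P[v,u])
pts=np.array(pts);pts=pts[np.abs(pts[:,2]-.173)<.012]
a=np.polyfit(pts[:,1],pts[:,0],1);yaw=-np.arctan(a[0]);print('yaw',np.degrees(yaw),len(pts),'z',np.median(pts[:,2]))
# plinth front fit
m=P[225:262,200:312].reshape(-1,3);m=m[(m[:,2]>.03)&(m[:,2]<.1)];b=np.polyfit(m[:,1],m[:,0],1);print('plinth yaw',np.degrees(-np.arctan(b[0])),b, len(m))
F=frame(yaw);L=P@F
print('profile by column (u,v: lipcoords, z world)')
for u in(256,300):
    for v in range(int(214-(u-205)*.2)-9,int(214-(u-205)*.2)+8):print(u,v,g[v,u],L[v,u].round(4),P[v,u,2].round(3))
print('tip rows')
for v in range(154,162):print(v,[(u,g[v,u],tuple((L[v,u]*1000).round(0))) for u in range(305,318,2)])
print('right end',[(u,g[193,u],tuple((L[193,u]*1000).round(0))) for u in range(304,316)])
E
```

```text
[[-0.001 -0.962 -0.272  0.069]
 [ 1.    -0.001  0.    -0.   ]
 [-0.001 -0.272  0.962 -0.142]
 [ 0.     0.     0.     1.   ]]
yaw -6.2332020240706365 49 z 0.1738509904177119
plinth yaw -6.5134623503735 [0.11417363 0.52601568] 1158
profile by column (u,v: lipcoords, z world)
256 194 109 [0.3729 0.0562 0.4079] 0.167
256 195 82 [0.3705 0.0569 0.4068] 0.167
256 196 80 [0.3645 0.0582 0.4072] 0.17
256 197 89 [0.3559 0.06   0.4088] 0.176
256 198 108 [0.3553 0.0604 0.407 ] 0.175
256 199 175 [0.3575 0.0603 0.404 ] 0.171
256 200 319 [0.3564 0.0608 0.4025] 0.17
256 201 435 [0.3524 0.0617 0.4021] 0.172
256 202 502 [0.3468 0.063  0.4025] 0.175
256 203 598 [0.3444 0.0637 0.4015] 0.176
256 204 645 [0.3451 0.0639 0.3992] 0.173
256 205 601 [0.3443 0.0643 0.3975] 0.172
256 206 481 [0.3437 0.0647 0.3957] 0.171
256 207 407 [0.3968 0.0559 0.3703] 0.122
256 208 402 [0.3975 0.0561 0.3679] 0.12
256 209 430 [0.3981 0.0563 0.3654] 0.117
256 210 445 [0.3951 0.0571 0.3646] 0.118
300 186 69 [ 0.3685 -0.0325  0.4067] 0.168
300 187 71 [ 0.3645 -0.0312  0.4062] 0.17
300 188 84 [ 0.3551 -0.0283  0.4081] 0.176
300 189
[... 5472 characters left out ...]
at64(344.0), np.float64(-38.0), np.float64(399.0))), (308, np.int64(653), (np.float64(344.0), np.float64(-40.0), np.float64(399.0))), (309, np.int64(649), (np.float64(343.0), np.float64(-42.0), np.float64(399.0))), (310, np.int64(603), (np.float64(343.0), np.float64(-44.0), np.float64(398.0))), (311, np.int64(456), (np.float64(404.0), np.float64(-64.0), np.float64(371.0))), (312, np.int64(291), (np.float64(404.0), np.float64(-66.0), np.float64(371.0))), (313, np.int64(228), (np.float64(404.0), np.float64(-69.0), np.float64(370.0))), (314, np.int64(229), (np.float64(400.0), np.float64(-69.0), np.float64(372.0))), (315, np.int64(236), (np.float64(393.0), np.float64(-69.0), np.float64(374.0)))]
```

Call:
{"fn": "play_rows", "kwargs": {
  "deltas": [
    [0, [140, -105, -50], [0, 0, 0.15]],
    [0, [280, -210, -70], [0, 0, 0.3]],
    [0, [280, -210, -70], [0, 0, 0.3]],
    [0, [280, -210, -70], [0, 0, 0.3]]
  ]
}}

```text
clock: 0.6
tcp_pos: [0.4011, -0.3936, 0.2817]
orientation: [-3.132, -0.215, 0.002]
contact_force: [1.3, -0.1, 0.6]
grip_width: 0.0123
```

```bash
cat > log.py <<'E'
from h import *; import json
o=r.get_obs();q=[list(map(float,o[k])) for k in('joints','tcp_pos','orientation')]
open('log.txt','a').write(json.dumps(q)+'\n')
M=R.from_rotvec(o['orientation']).as_matrix()
print(o['clock'],np.round(q[0],3),np.round(q[1],4),'F',np.round(o['contact_force'],1),'w',o['grip_width']);print(M.round(3))
E
echo '[[1.02589852,0.47779291,0.02231623,1.55645327,-0.0115021,1.10932168,-0.08308234],[0.2852973,-0.61108021,0.23032933],[-3.06521549,-0.680385625,0.000818257]]' > log.txt
python3 log.py
```

```text
0.6 [ 0.669  0.248 -0.004  1.768  0.     1.127 -0.769] [ 0.4011 -0.3936  0.2817] F [ 1.3 -0.1  0.6] w 0.012253863698330677
[[ 0.991  0.136 -0.001]
 [ 0.136 -0.991  0.002]
 [-0.001 -0.002 -1.   ]]
```

Call:
{"fn": "play_rows", "kwargs": {
  "deltas": [
    [0, [30, -30, -30], [-0.1, -0.13, 0]],
    [0, [50, -60, -60], [-0.2, -0.26, 0]],
    [0, [50, -60, -60], [-0.31, -0.39, 0]],
    [0, [50, -60, -60], [-0.31, -0.39, 0]]
  ]
}}

```text
clock: 1.1
tcp_pos: [0.4448, -0.3238, 0.3399]
orientation: [2.754, 0.202, -0.522]
contact_force: [-0.2, -0.0, 0.4]
grip_width: 0.0002
```

```bash
python3 log.py
cat > kin.py <<'E'
from h import *; import json
from scipy.optimize import least_squares
D=[json.loads(l) for l in open('log.txt')]
def fk(q,p):
    c1,h,L1,a,L2,L3,c7,s3,s5,b=p
    rz=lambda t:R.from_euler('z',t).as_matrix(); ry=lambda t:R.from_euler('y',t).as_matrix()
    e=np.array([0,0,1.]);x=np.array([1.,0,0])
    A=rz(c1-q[0]);P=h*e;A=A@ry(q[1]);P=P+A@(L1*e+a*x);A=A@rz(s3*q[2])@ry(q[3]);P=P+A@(L2*e-a*x);A=A@rz(s5*q[4])@ry(q[5]);P=P+A@(L3*e+b*x);A=A@rz(-q[6]+c7)
    return P,A
def res(p,s):
    o=[]
    for q,t,w in D:
        P,A=fk(q,list(p[:7])+list(s)+[p[7]]);o+=list((P-t)*5)+list(R.from_matrix(A.T@R.from_rotvec(w).as_matrix()).as_rotvec())
    return np.array(o)
def fit():
    best=None
    for s in[(-1,-1),(1,1),(1,-1),(-1,1)]:
        for c7 in(0,1.6,3.14,-1.6):
            f=least_squares(res,[-.107,.3,.54,0,.47,.34,c7,0],args=(s,))
            if best is None or f.cost<best[0]:best=(f.cost,s,f.x)
    return best
if __name__=='__main__':
    b=fit();print(b);print(res(b[2],b[1]).reshape(-1,6).round(4));np.save('p.npy',list(b[2][:7])+list(b[1])+[b[2][7]])
E
python3 kin.py
```

```text
1.1 [ 0.298  0.285 -0.049  1.675  0.445  1.456 -1.289] [ 0.4448 -0.3238  0.3399] F [-0.2 -0.   0.4] w 0.00021616338092466343
[[ 0.923  0.197 -0.331]
 [ 0.077 -0.936 -0.344]
 [-0.377  0.293 -0.879]]
(np.float64(0.004165778848571592), (-1, -1), array([-0.10069371,  0.33036987,  0.51922255, -0.00224618,  0.49905345,
        0.33760925,  1.47416792,  0.00518237]))
[[-0.023  -0.0213 -0.0025 -0.     -0.0002 -0.0041]
 [ 0.0445 -0.0023 -0.0103 -0.0001 -0.0002 -0.0041]
 [-0.0311  0.0414  0.0127 -0.0393  0.0276  0.0081]]
```

```bash
cat >> h.py <<'E'
def delta(pos,M):
    o=r.get_obs();A=R.from_rotvec(o['orientation']).as_matrix()
    print('d mm',(A.T@(np.array(pos)-o['tcp_pos'])*1000).round(1),'rot',R.from_matrix(A.T@M).as_rotvec().round(3))
def ori(z,lvl=1):  # tool z given, y level, x up
    z=np.array(z,float);z/=np.linalg.norm(z);y=np.cross(z,[0,0,1.]);y/=np.linalg.norm(y);return np.stack([np.cross(y,z),y,z],1)
E
python3 - <<'E'
from h import *
M=ori([.45,-.75,-.5]);print(M.round(2));delta([.40,-.2,.35],M)
o=r.get_obs();A=R.from_rotvec(o['orientation']).as_matrix();z=np.array([.2,-.8,-.55]);z/=np.linalg.norm(z)
ax=np.cross(A[:,2],z);an=np.arcsin(np.linalg.norm(ax));ax*=an/np.linalg.norm(ax);B=R.from_rotvec(ax).as_matrix()@A;print(B.round(2));delta([.40,-.2,.35],B)
E
```

```text
[[ 0.26 -0.86  0.45]
 [-0.43 -0.51 -0.74]
 [ 0.87  0.   -0.5 ]]
d mm [ -35.7 -121.7  -36.8] rot [-0.154  1.069  1.319]
[[ 0.95  0.25  0.2 ]
 [ 0.3  -0.51 -0.81]
 [-0.1   0.83 -0.55]]
d mm [ -35.7 -121.7  -36.8] rot [-0.705  0.372 -0.   ]
```

Call:
{"fn": "play_rows", "kwargs": {
  "deltas": [
    [0, [-12, -40, -12], [-0.17, 0.09, 0]],
    [0, [-24, -80, -24], [-0.34, 0.18, 0]],
    [0, [-36, -120, -37], [-0.5, 0.27, 0]],
    [0, [-36, -120, -37], [-0.7, 0.37, 0]],
    [0, [-36, -120, -37], [-0.7, 0.37, 0]]
  ]
}}

```text
clock: 1.72
tcp_pos: [0.3972, -0.2025, 0.3497]
orientation: [2.129, 0.388, 0.07]
contact_force: [0.8, 0.2, -0.0]
grip_width: -0.0001
```

```bash
python3 log.py
cat > kin2.py <<'E'
from h import *; import json
from scipy.optimize import least_squares
D=[json.loads(l) for l in open('log.txt')]
rz=lambda t:R.from_euler('z',t).as_matrix(); ry=lambda t:R.from_euler('y',t).as_matrix()
# p: c1,h,L1,L2,L3,c7,  dy1,dy2(after q2),dy3(after q4),dy4(after q6), c3,c5
def fk(q,p):
    c1,h,L1,L2,L3,c7,d1,d2,d3,d4,x1,x2,x3,x4=p
    A=rz(c1-q[0]);P=A@[x1,d1,h];A=A@ry(q[1]);P=P+A@[x2,d2,L1];A=A@rz(-q[2])@ry(q[3]);P=P+A@[x3,d3,L2];A=A@rz(-q[4])@ry(q[5]);P=P+A@[x4,d4,L3];A=A@rz(-q[6]+c7)
    return P,A
def res(p,reg=.003):
    o=[]
    for q,t,w in D:
        P,A=fk(q,p);o+=list((P-t)*5)+list(R.from_matrix(A.T@R.from_rotvec(w).as_matrix()).as_rotvec())
    return np.array(o+list(reg*np.array(p[6:])))
if __name__=='__main__':
    f=min((least_squares(res,[-.107,.33,.52,.5,.34,1.5]+[0]*8),),key=lambda f:f.cost)
    print(f.cost,f.x.round(4));print(res(f.x)[:6*len(D)].reshape(-1,6).round(4));np.save('p2.npy',f.x)
E
python3 kin2.py
```

```text
1.725 [-0.033 -0.049 -0.318  2.296  1.02   1.278 -2.08 ] [ 0.3972 -0.2025  0.3497] F [ 0.8  0.2 -0. ] w -8.785169360436945e-05
[[ 0.948  0.248  0.198]
 [ 0.301 -0.51  -0.806]
 [-0.099  0.824 -0.558]]
6.530197469400632e-09 [ 0.0000e+00  2.8710e-01  5.4180e-01  4.7250e-01  3.2700e-01  1.5708e+00
 -1.5300e-02 -1.5300e-02 -3.1400e-02 -4.0000e-04  0.0000e+00 -0.0000e+00
 -0.0000e+00  0.0000e+00]
[[ 0.  0.  0. -0.  0.  0.]
 [ 0. -0. -0.  0.  0.  0.]
 [-0.  0.  0.  0. -0.  0.]
 [-0.  0.  0.  0. -0. -0.]]
```

```bash
cat > ik.py <<'E'
from kin2 import *
p=np.load('p2.npy')
lo=np.array([-2.96,-.34,-1.41,.24,-1.37,.17,-2.96]);hi=np.array([2.96,2.1,1.46,2.44,4.51,1.92,2.96])
def ik(P,M,q0,w=.002,m=.05):
    def f(q):
        a,A=fk(q,p);return np.r_[(a-P)*5,R.from_matrix(A.T@M).as_rotvec(),w*(q-q0)]
    s=least_squares(f,np.clip(q0,lo+m+1e-3,hi-m-1e-3),bounds=(lo+m,hi-m));return s.x,np.abs(f(s.x)[:6]).max()
F=frame(np.radians(-6.4)); X0,Y0,Z0=.343,.0645,.395
def tool(psi,roll):
    z=F@[np.cos(psi),np.sin(psi),0];x=F[:,2];M=np.stack([x,np.cross(z,x),z],1);return M@R.from_euler('z',roll).as_matrix()
def at(dx,dy,dz):return F@[X0+dx,Y0+dy,Z0+dz]
E
python3 - <<'E'
from ik import *
q=np.array(D[-1][0]);rng=np.random.default_rng(0)
for roll in(0,180,90,-90):
  for psi in(-60,-45,-30,-15,0,15,30,45):
    M=tool(np.radians(psi),np.radians(roll));best=None
    for k in range(14):
        q0=q if k==0 else rng.uniform(lo,hi)
        x,e=ik(at(.025,-.03,-.012),M,q0)
        if e<.006:
            y,e2=ik(at(.025,-.03,.053),M,x)
            v,e3=ik(at(-.07,-.03,-.03),M,x)
            mg=min((x-lo).min(),(hi-x).min(),(y-lo).min(),(hi-y).min())
            c=(max(e2,e3)>.006)*10+np.abs(x-q).max()
            if best is None or c<best[0]:best=(c,x,e2,e3,y)
    if best:print(roll,psi,round(best[0],2),best[1].round(2),'end',best[4].round(2),round(best[2],3),round(best[3],3))
E
```

```text
0 -60 1.56 [-1.57  1.44  1.25  2.2  -0.04  0.58 -2.91] end [-1.53  1.37  1.34  2.15  0.03  0.6  -2.84] 0.0 0.0
0 -45 11.59 [-1.63  1.34  1.25  2.38  0.    0.22 -2.91] end [-1.59  1.25  1.37  2.33  0.08  0.27 -2.83] 0.0 0.128
180 -60 1.15 [-0.44  0.76 -0.35  2.13  1.24  1.64 -0.93] end [-0.4   0.66 -0.34  2.08  1.26  1.65 -0.77] 0.0 0.0
180 -45 11.09 [-0.43  0.64 -0.37  2.31  1.42  1.46 -0.99] end [-0.39  0.53 -0.36  2.26  1.41  1.44 -0.81] 0.0 0.031
90 -60 2.69 [-0.18  0.86 -0.68  2.11  1.34  1.87  0.61] end [-0.13  0.75 -0.69  2.06  1.36  1.87  0.77] 0.0 0.0
90 -45 12.66 [-0.61  0.62 -0.17  2.32  1.38  1.34  0.58] end [-0.57  0.51 -0.15  2.27  1.38  1.33  0.76] 0.0 0.031
-90 -60 0.79 [-0.69  0.74 -0.05  2.15  1.16  1.45 -2.45] end [-0.66  0.64 -0.03  2.1   1.18  1.47 -2.3 ] 0.0 0.0
-90 -45 10.69 [-0.43  0.64 -0.37  2.31  1.42  1.46 -2.56] end [-0.39  0.53 -0.36  2.26  1.41  1.44 -2.38] 0.0 0.031
```

```bash
cat >> ik.py <<'E'
import itertools
def tool2(psi,al,roll):  # lip-frame matrix
    z=np.array([np.cos(al)*np.cos(psi),np.cos(al)*np.sin(psi),np.sin(al)]);y=np.cross(z,[0,0,1.]);y/=np.linalg.norm(y);M=np.stack([np.cross(y,z),y,z],1);return M@R.from_euler('z',roll).as_matrix()
def box(M,hx,hy,z0,z1):
    return np.array([M@[a*hx,b*hy,c] for a in(-1,1) for b in(-1,1) for c in np.linspace(z0,z1,9)])
def place(M,dx,dy):
    """TCP in lip coords so that the finger box top is 0 for x>0 part, tip centre at dx"""
    fb=box(M,.011,.015,-.073,0);tz=-max(c[2] for c in fb if c[0]+dx>-.002);t=np.array([dx,dy,tz])
    bb=box(M,.038,.0425,-.2,-.073)+t
    cl=min(max(-c[0],-c[2]) for c in bb)   # >0 : clear of lip
    return t,cl,(fb+t)[:,0].max()
E
python3 - <<'E'
from ik import *
q=np.array(D[-1][0]);rng=np.random.default_rng(0);out=[]
for psi in(-75,-60,-45,-30,-10,10,30,45,60,75):
 for al in(0,15,30,45):
  for roll in(0,180,90,-90):
    M=tool2(*np.radians([psi,al,roll]));t,cl,mx=place(M,.018,-.03)
    if cl<.004 or mx>.041: continue
    W=F@M;best=None
    for k in range(9):
        q0=q if k==0 else rng.uniform(lo,hi)
        x,e=ik(at(*t),W,q0)
        if e<.006:
            y,e2=ik(at(*(t+[0,0,.065])),W,x);v,e3=ik(at(*(t+[0,0,-.02])),W,x);u,e4=ik(at(*(t+[-.06,0,-.03])),W,x)
            c=(max(e2,e3)>.006)*10+(e4>.006)*5+np.abs(x-q).max()
            if best is None or c<best[0]:best=(c,x,e4,y)
    if best and best[0]<10:out.append((best[0],psi,al,roll,cl,best[1],best[3]))
for o in sorted(out,key=lambda o:o[0])[:14]:print(round(o[0],2),o[1:4],round(o[4],3),o[5].round(2),o[6].round(2))
E
```

```text
1.11 (-60, 30, 180) 0.013 [-0.68  1.06 -0.12  2.21  1.37  1.87 -1.26] [-0.65  0.93 -0.09  2.21  1.45  1.86 -1.12]
1.12 (-60, 30, -90) 0.013 [-0.68  1.07 -0.12  2.21  1.37  1.87 -2.84] [-0.65  0.93 -0.09  2.22  1.44  1.86 -2.7 ]
1.18 (-75, 30, 180) 0.013 [-0.74  1.13  0.01  2.06  1.2   1.87 -1.07] [-0.73  1.01  0.06  2.06  1.28  1.87 -0.95]
1.18 (-75, 30, -90) 0.013 [-0.74  1.13  0.01  2.06  1.2   1.87 -2.65] [-0.73  1.02  0.06  2.06  1.27  1.87 -2.53]
1.31 (-60, 45, 180) 0.033 [-0.84  1.26  0.11  2.22  1.36  1.87 -1.4 ] [-0.83  1.13  0.17  2.24  1.46  1.85 -1.29]
1.35 (-75, 45, 180) 0.033 [-0.87  1.3   0.19  2.09  1.23  1.87 -1.16] [-0.86  1.19  0.25  2.11  1.32  1.86 -1.06]
1.36 (-75, 45, -90) 0.032 [-0.87  1.31  0.19  2.09  1.22  1.87 -2.74] [-0.86  1.19  0.24  2.11  1.31  1.86 -2.64]
1.47 (-60, 45, -90) 0.032 [-1.23  1.42  0.47  2.23  1.21  1.41 -2.91] [-1.21  1.32  0.57  2.26  1.31  1.39 -2.84]
1.91 (75, 30, 90) 0.013 [ 1.65  1.87 -1.25  2.08 -0.36  0.64 -1.38] [ 1.59  1.8  -1.36  2.08 -0.44  0.59 -1.42]
1.95 (60, 30, 180) 0.013 [ 1.75  1.9  -1.29  2.25 -0.37  0.31 -2.82] [ 1.64  1.74 -1.36  2.24 -0.86  0.3  -2.49]
2.06 (75, 30, 0) 0.013 [ 1.71  2.01 -1.36  2.08 -0.03  0.61 -0.13] [ 1.58  1.79 -1.36  2.08 -0.47  0.59  0.17]
2.07 (60, 30, 0) 0.013 [ 1.8   2.02 -1.36  2.25  0.15  0.31 -0.18] [ 1.64  1.74 -1.36  2.24 -0.86  0.3   0.65]
2.09 (60, 30, 90) 0.013 [ 1.81  2.04 -1.36  2.25  0.21  0.32 -1.8 ] [ 1.65  1.75 -1.36  2.24 -0.82  0.3  -0.95]
2.1 (75, 45, 90) 0.032 [ 1.68  2.05 -1.18  2.09 -0.56  0.67 -1.09] [ 1.61  2.02 -1.32  2.1  -0.62  0.58 -1.12]
```

Run:
```python
from ik import *
z=np.load('top.npz')['P'].reshape(-1,3)
s=z[(z[:,0]>.15)&(z[:,0]<.5)&(z[:,1]>.12)&(z[:,1]<.5)];print('left hmax',[(round(a,2),np.nanpercentile(s[(s[:,1]>a)&(s[:,1]<a+.05)][:,2],99).round(3) if ((s[:,1]>a)&(s[:,1]<a+.05)).any() else None) for a in np.arange(.12,.5,.05)])
q=np.array(D[-1][0]);out=[]
for psi in(-40,-45,-50,-55,-60,-65,-70):
 for al in(0,5,10,15,20,25):
  for roll in(180,-90,150,-150,-120,120):
   for dx in(.008,.013,.018):
    M=tool2(*np.radians([psi,al,roll]));t,cl,mx=place(M,dx,-.04)
    if cl<.004 or mx>.041: continue
    W=F@M;x,e=ik(at(*t),W,q)
    if e>.006: continue
    y,e2=ik(at(*(t+[0,0,.065])),W,x);u,e4=ik(at(*(t+[-.05,0,-.02])),W,x)
    if max(e2,e4)>.006: continue
    T=at(*t);hb=(T+box(W,.038,.0425,-.2,-.073))[:,2].min();hc=(T+W@[.069,0,-.142])[2]-.03;hw=(T+W@[0,0,-.327])[2]-.065
    out.append((min(hb,hc,hw),psi,al,roll,dx,cl,hb,hc,hw,mx,x))
for o in sorted(out,key=lambda o:-o[0])[:14]:print(np.round(o[:-1],3),o[-1].round(2))
```

```text
left hmax [(np.float64(0.12), np.float64(0.004)), (np.float64(0.17), np.float64(0.004)), (np.float64(0.22), np.float64(0.021)), (np.float64(0.27), np.float64(0.026)), (np.float64(0.32), np.float64(0.029)), (np.float64(0.37), np.float64(0.03)), (np.float64(0.42), np.float64(0.025)), (np.float64(0.47), np.float64(0.004))]
[ 1.30e-01 -5.00e+01  0.00e+00  1.20e+02  8.00e-03  3.00e-02  1.30e-01
  1.59e-01  1.91e-01  2.10e-02] [-0.42  0.67 -0.4   2.3   1.34  1.53  0.05]
[ 1.28e-01 -5.50e+01  0.00e+00  1.20e+02  8.00e-03  2.40e-02  1.28e-01
  1.56e-01  1.79e-01  2.20e-02] [-0.41  0.71 -0.41  2.24  1.29  1.6   0.07]
[ 1.28e-01 -5.00e+01  0.00e+00  1.20e+02  1.30e-02  2.50e-02  1.28e-01
  1.57e-01  1.88e-01  2.60e-02] [-0.42  0.68 -0.39  2.29  1.35  1.53  0.05]
[ 1.26e-01 -5.00e+01  0.00e+00 -9.00e+01  8.00e-03  1.00e-02  1.26e-01
  1.43e-01  1.94e-01  1.60e-02] [-0.46  0.66 -0.35  2.3   1.33  1.5  -2.56]
[ 1.26e-01 -6.00e+01  0.00e+00  1.20e+02  8.00e-03  1.80e-02  1.26e-01
  1.52e-01  1.67e-01  2.30e-02] [-0.4   0.76 -0.41  2.17  1.24  1.67  0.08]
[ 1.25e-01 -5.50e+01  0.00e+00  1.20e+02  1
[... 579 characters left out ...]
20e+02  1.30e-02  1.30e-02  1.23e-01
  1.50e-01  1.65e-01  2.80e-02] [-0.4   0.76 -0.41  2.17  1.25  1.66  0.09]
[ 1.23e-01 -5.50e+01  0.00e+00  1.20e+02  1.80e-02  1.40e-02  1.23e-01
  1.51e-01  1.74e-01  3.20e-02] [-0.41  0.73 -0.39  2.22  1.3   1.59  0.07]
[ 1.23e-01 -6.50e+01  0.00e+00  1.20e+02  8.00e-03  1.20e-02  1.23e-01
  1.48e-01  1.55e-01  2.30e-02] [-0.38  0.8  -0.42  2.11  1.2   1.73  0.09]
[ 1.22e-01 -5.00e+01  0.00e+00  1.50e+02  8.00e-03  5.00e-03  1.22e-01
  1.29e-01  1.92e-01  2.20e-02] [-0.43  0.67 -0.39  2.3   1.34  1.52 -0.47]
[ 1.21e-01 -5.50e+01  5.00e+00  1.20e+02  8.00e-03  2.70e-02  1.21e-01
  1.44e-01  1.54e-01  2.20e-02] [-0.46  0.76 -0.37  2.25  1.32  1.64 -0.  ]
```

Run:
```python
from ik import *
q=np.array(D[-1][0])
for psi in(-50,-55):
 for al in(5,8,12,16):
  for dx in(.015,.02,.025):
   M=tool2(*np.radians([psi,al,180]));t,cl,mx=place(M,dx,-.04);print(psi,al,dx,t.round(4),round(cl,3),round(mx,3))
M=tool2(*np.radians([-52,12,180]));t,cl,mx=place(M,.02,-.04);W=F@M;print(W.round(3),t,cl)
for n,o in(('pre',[-.06,0,-.03]),('under',[0,0,-.012]),('touch',[0,0,0]),('end',[0,0,.065])):
    T=at(*(t+o));x,e=ik(T,W,q);print(n,T.round(4),x.round(2),round(e,4));q=x
    if n=='pre':delta(T,W)
```

```text
-50 5 0.015 [ 0.015 -0.04  -0.011] 0.001 0.027
-50 5 0.02 [ 0.02  -0.04  -0.011] -0.004 0.032
-50 5 0.025 [ 0.025 -0.04  -0.011] -0.009 0.037
-50 8 0.015 [ 0.015  -0.04   -0.0109] 0.002 0.027
-50 8 0.02 [ 0.02   -0.04   -0.0109] -0.003 0.032
-50 8 0.025 [ 0.025  -0.04   -0.0109] -0.008 0.037
-50 12 0.015 [ 0.015  -0.04   -0.0108] 0.003 0.028
-50 12 0.02 [ 0.02   -0.04   -0.0108] -0.002 0.033
-50 12 0.025 [ 0.025  -0.04   -0.0108] -0.007 0.038
-50 16 0.015 [ 0.015  -0.04   -0.0106] 0.004 0.028
-50 16 0.02 [ 0.02   -0.04   -0.0106] -0.001 0.033
-50 16 0.025 [ 0.025  -0.04   -0.0106] -0.006 0.038
-55 5 0.015 [ 0.015 -0.04  -0.011] -0.006 0.028
-55 5 0.02 [ 0.02  -0.04  -0.011] -0.011 0.033
-55 5 0.025 [ 0.025 -0.04  -0.011] -0.016 0.038
-55 8 0.015 [ 0.015  -0.04   -0.0109] -0.005 0.028
-55 8 0.02 [ 0.02   -0.04   -0.0109] -0.01 0.033
-55 8 0.025 [ 0.025  -0.04   -0.0109] -0.015 0.038
-55 12 0.015 [ 0.015  -0.04   -0.0108] -0.004 0.029
-55 12 0.02 [ 0.02   -0.04   -0.0108] -0.009 0.034
-55 12 0.025 [ 0.025  -0.04   -0.0108] -0.011 0.039
-55 16 0.015 [ 0.015  -0.04   -0.0106] -0.004 0.029
-55 16 0.02 [ 0.02   -0.04   -0.0106] -0.006 0.034
-55 16 0.025 [ 0.025  -0.04   -0.0106] -0.006 0.039
[[-0.394  0.747  0.536]
 [-0.121  0.536 -0.836]
 [-0.911 -0.394 -0.121]] [ 0.02       -0.04       -0.01075962] -0.00466516570100174
pre [ 0.4395 -0.0246  0.1553] [-0.59  0.82 -0.38  2.39  1.28  1.7  -1.26] 0.0
d mm [ 112.9 -240.4  -26.5] rot [-0.592 -0.294 -1.919]
under [ 0.5001 -0.0314  0.1409] [-0.53  0.84 -0.3   2.29  1.41  1.68 -1.17] 0.0
touch [ 0.5061 -0.0321  0.1513] [-0.52  0.82 -0.3   2.29  1.42  1.67 -1.14] 0.0
end [ 0.5384 -0.0357  0.2076] [-0.48  0.69 -0.29  2.26  1.45  1.65 -0.97] 0.0
```

```bash
cat > wp.py <<'E'
from ik import *
M=tool2(*np.radians([-50,20,180]));t,cl,mx=place(M,.014,-.01);W=F@M
E
python3 - <<'E'
from wp import *
q=np.array(D[-1][0])
print(W.round(3),t,cl,mx)
for n,o in(('hi',[-.10,.03,.06]),('pre',[-.06,0,-.03]),('under',[0,0,-.012]),('touch',[0,0,0]),('end',[0,0,.065])):
    T=at(*(t+o));x,e=ik(T,W,q);print(n,T.round(4),x.round(2),round(e,4),(T+W@[0,0,-.327]).round(3));q=x
    if n in('hi','pre'):delta(T,W)
E
```

```text
[[-0.307  0.731  0.61 ]
 [-0.229  0.565 -0.793]
 [-0.924 -0.383 -0.006]] [ 0.014      -0.01       -0.01033662] 0.00589093343189461 0.027908976061107163
hi [0.4515 0.0344 0.2566] [-0.66  0.66 -0.43  2.36  1.26  1.86 -1.09] 0.0 [0.252 0.294 0.258]
d mm [ 132.1 -184.  -128.2] rot [-0.75  -0.348 -1.88 ]
pre [0.4379 0.0057 0.1586] [-0.66  0.91 -0.38  2.38  1.28  1.82 -1.37] 0.0 [0.239 0.265 0.161]
d mm [ 120.2 -253.5  -53.1] rot [-0.75  -0.348 -1.88 ]
under [ 0.4985 -0.0011  0.1442] [-0.6   0.93 -0.3   2.29  1.43  1.8  -1.27] 0.0 [0.299 0.258 0.146]
touch [ 0.5045 -0.0017  0.1546] [-0.59  0.9  -0.3   2.29  1.44  1.79 -1.24] 0.0 [0.305 0.257 0.157]
end [ 0.5367 -0.0054  0.2109] [-0.55  0.76 -0.28  2.27  1.49  1.77 -1.07] 0.0 [0.337 0.254 0.213]
```

Call:
{"fn": "play_rows", "kwargs": {
  "deltas": [
    [0, [10, -17, -11], [-0.07, -0.035, -0.18]],
    [0, [20, -35, -23], [-0.14, -0.065, -0.36]],
    [0, [31, -52, -34], [-0.21, -0.1, -0.53]],
    [0, [42, -70, -46], [-0.28, -0.13, -0.71]],
    [0, [52, -87, -57], [-0.35, -0.165, -0.88]],
    [0, [63, -104, -68], [-0.42, -0.195, -1.06]],
    [0, [74, -122, -80], [-0.49, -0.23, -1.23]],
    [0, [84, -140, -91], [-0.56, -0.26, -1.4]]
  ]
}}

```text
clock: 2.72
tcp_pos: [0.4237, -0.0343, 0.2762]
orientation: [0.984, 1.384, -0.782]
contact_force: [0.2, -0.2, -0.0]
grip_width: -0.0
```

```bash
python3 log.py; python3 -c "
from wp import *
for o in([-.08,.02,.03],[-.06,0,-.03]): delta(at(*(t+o)),W);print(at(*(t+o)))"
```

```text
2.725 [-0.454  0.568 -0.521  2.352  1.158  1.867 -1.533] [ 0.4237 -0.0343  0.2762] F [ 0.2 -0.2 -0. ] w -6.390147554683407e-06
[[ 0.064  0.904  0.423]
 [ 0.105  0.415 -0.904]
 [-0.992  0.102 -0.068]]
d mm [ 63.2  44.9 -36.8] rot [-0.209 -0.094 -0.502]
[0.45273805 0.02418449 0.22060902]
d mm [121.8  17.5 -22.2] rot [-0.209 -0.094 -0.502]
[0.4379082 0.0057225 0.1586475]
```

Call:
{"fn": "play_rows", "kwargs": {
  "deltas": [
    [0, [25, 5, -5], [-0.06, -0.03, -0.14]],
    [0, [50, 9, -9], [-0.12, -0.055, -0.28]],
    [0, [75, 12, -14], [-0.17, -0.08, -0.42]],
    [0, [100, 15, -19], [-0.21, -0.094, -0.5]],
    [0, [122, 17.5, -22], [-0.21, -0.094, -0.5]],
    [0, [122, 17.5, -22], [-0.21, -0.094, -0.5]]
  ]
}}

```text
clock: 3.48
tcp_pos: [0.4379, 0.0037, 0.1578]
orientation: [0.434, 1.615, -1.016]
contact_force: [-0.0, -0.7, -0.1]
grip_width: -0.0001
```

```bash
python3 log.py; python3 -c "
from wp import *
for o in([-.03,0,-.028],[0,0,-.02],[0,0,-.004],[0,0,.06]): delta(at(*(t+o)),W)
rgb,d,P,K,T=cam('top');save(rgb,'d.png',3,(150,100,400,300));np.savez('top2.npz',rgb=rgb,P=P)"
```

```text
3.475 [-0.599  0.93  -0.446  2.375  1.293  1.88  -1.375] [0.4379 0.0037 0.1578] F [-0.  -0.7 -0.1] w -0.00013760624118489082
[[-0.308  0.733  0.606]
 [-0.229  0.561 -0.796]
 [-0.923 -0.384 -0.005]]
d mm [ 3.4 23.9 17.1] rot [-0.005 -0.001  0.001]
d mm [ 2.4 47.  37.8] rot [-0.005 -0.001  0.001]
d mm [-12.6  47.   43.3] rot [-0.005 -0.001  0.001]
d mm [-72.8  47.   65.1] rot [-0.005 -0.001  0.001]
```

View pics/d.png

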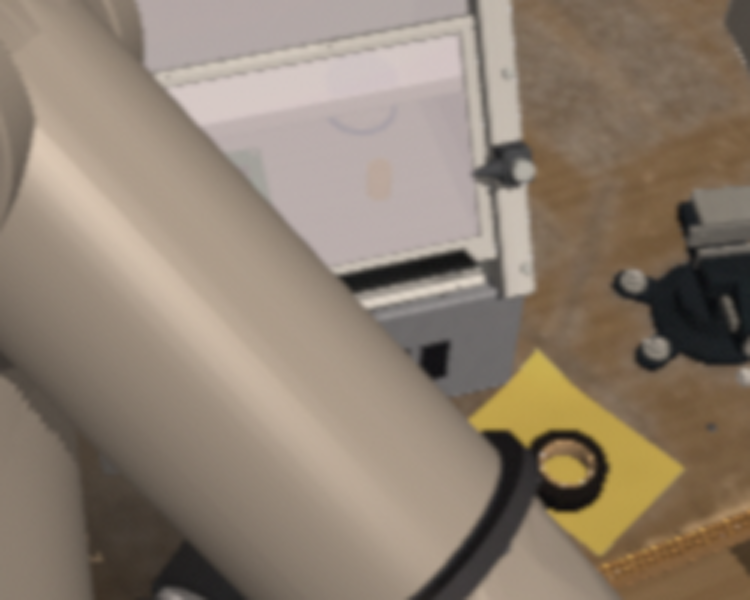

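The arm hides the left part, but the pointer tip (crop 475,173) and the lip's right end (crop 485,285) stay visible. Next I slide in under the lip.

Call:
{"fn": "play_rows", "kwargs": {
  "deltas": [
    [0, [3, 24, 17], [0, 0, 0]],
    [0, [2, 47, 38], [0, 0, 0]],
    [0, [2, 47, 38], [0, 0, 0]],
    [0, [-6, 47, 41], [0, 0, 0]],
    [0, [-12, 47, 43], [0, 0, 0]],
    [0, [-12, 47, 43], [0, 0, 0]]
  ]
}}

```text
clock: 4.28
tcp_pos: [0.502, -0.0013, 0.1524]
orientation: [0.435, 1.613, -1.014]
contact_force: [-0.9, -0.4, -0.3]
grip_width: -0.0005
```

```bash
python3 log.py; python3 -c "
from wp import *
for o in([0,0,.01],[0,0,.05],[0,0,.06]): delta(at(*(t+o)),W)
rgb,d,P,K,T=cam('wrist');save(rgb,'w.png',1.5)"
```

```text
4.275 [-0.528  0.921 -0.374  2.287  1.448  1.856 -1.243] [ 0.502  -0.0013  0.1524] F [-0.9 -0.4 -0.3] w -0.00045907192262755446
[[-0.307  0.733  0.607]
 [-0.229  0.562 -0.795]
 [-0.924 -0.383 -0.004]]
d mm [-12.1   0.7   5.3] rot [-0.004 -0.    -0.001]
d mm [-49.7   0.8  18.9] rot [-0.004 -0.    -0.001]
d mm [-59.1   0.8  22.4] rot [-0.004 -0.    -0.001]
```

View pics/w.png

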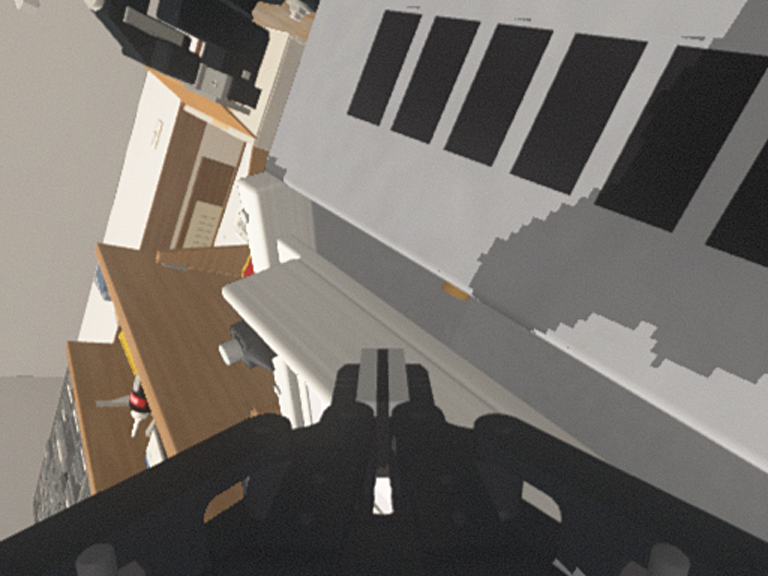

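The wrist view is upside down. It shows the fingertips (380,360) beneath the lip's underside and the clamp at (235,345), with clearance all round. Next I push up slowly, stopping short of the pointer.

Call:
{"fn": "play_rows", "kwargs": {
  "deltas": [
    [0, [-6, 0.7, 3], [0, 0, 0]],
    [0, [-12, 0.7, 5.3], [0, 0, 0]],
    [0, [-19, 0.7, 7.7], [0, 0, 0]],
    [0, [-26, 0.7, 10.3], [0, 0, 0]],
    [0, [-33, 0.8, 12.8], [0, 0, 0]],
    [0, [-40, 0.8, 15.4], [0, 0, 0]],
    [0, [-46, 0.8, 17.5], [0, 0, 0]],
    [0, [-46, 0.8, 17.5], [0, 0, 0]]
  ]
}}

```text
clock: 5.32
tcp_pos: [0.5276, -0.0044, 0.195]
orientation: [0.435, 1.612, -1.014]
contact_force: [-0.4, -0.1, 1.1]
grip_width: 0.0
```

```bash
python3 log.py
cat > chk.py <<'E'
from ik import *; import sys
rgb,d,P,K,T=cam('top');save(rgb,sys.argv[1],6,(255,135,345,220));g=rgb.astype(int).sum(-1)
L=P@F;np.savez('last.npz',rgb=rgb,P=P)
# lip upper/lower boundaries: pts with x within the lip depth, near right end, by y
s=(L[...,0]>X0-.006)&(L[...,0]<X0+.012)&(L[...,1]>Y0-.108)&(L[...,1]<Y0-.06)&(L[...,2]>.38)&(L[...,2]<.53)
z=L[s][:,2];print('lip outer face n',s.sum(),'z pct 2,50,98',np.percentile(z,[2,50,98]).round(4),'x',np.median(L[s][:,0]).round(4))
E
python3 chk.py e.png; python3 -c "
from wp import *
o=r.get_obs();print((F.T@o['tcp_pos']-F.T@at(*t)).round(4))"
```

```text
5.325 [-0.494  0.815 -0.364  2.273  1.492  1.836 -1.115] [ 0.5276 -0.0044  0.195 ] F [-0.4 -0.1  1.1] w 3.528398776975562e-05
[[-0.305  0.734  0.606]
 [-0.229  0.562 -0.795]
 [-0.924 -0.382 -0.003]]
lip outer face n 15 z pct 2,50,98 [0.4442 0.4485 0.4542] x 0.3441
[ 0.     -0.0001  0.0464]
```

View pics/e.png

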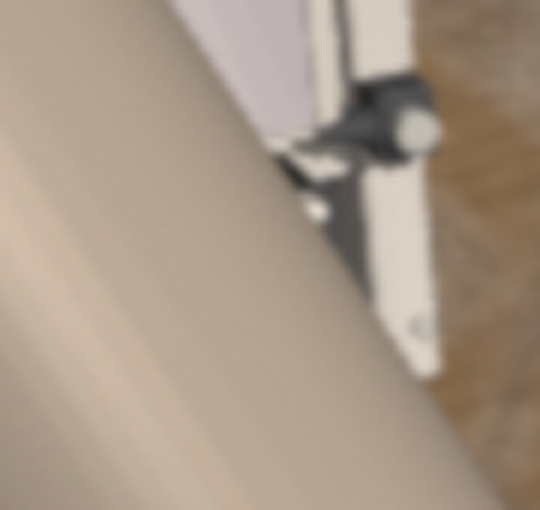

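The crop shows the lip's light right end at (318,210), still below the pointer tip at (300,148). About 16 mm are left, so I push 12 more and then measure with the wrist camera.

Call:
{"fn": "play_rows", "kwargs": {
  "deltas": [
    [0, [-4, 0, 1.4], [0, 0, 0]],
    [0, [-8, 0, 2.8], [0, 0, 0]],
    [0, [-11.3, 0, 4.1], [0, 0, 0]],
    [0, [-11.3, 0, 4.1], [0, 0, 0]]
  ]
}}

```text
clock: 5.88
tcp_pos: [0.5337, -0.0052, 0.2056]
orientation: [0.436, 1.611, -1.014]
contact_force: [-0.1, 0.0, -0.9]
grip_width: -0.0003
```

```bash
python3 log.py; python3 -c "
from wp import *
o=r.get_obs();print((F.T@o['tcp_pos']-F.T@at(*t)).round(4))
rgb,d,P,K,T=cam('wrist');np.savez('w1.npz',rgb=rgb,d=d,P=P,K=K,T=T);print(K[0,0])
rgb=cv2.rotate(rgb,cv2.ROTATE_180);save(rgb,'w2.png',4,(275,80,465,230))"
python3 chk.py f.png
```

```text
5.875 [-0.487  0.789 -0.362  2.269  1.502  1.831 -1.084] [ 0.5337 -0.0052  0.2056] F [-0.1  0.  -0.9] w -0.00033184717691245465
[[-0.305  0.735  0.606]
 [-0.229  0.561 -0.795]
 [-0.924 -0.381 -0.003]]
[-0.     -0.0001  0.0589]
316.25224119278084Traceback (most recent call last):
  File "chk.py", line 6, in <module>
    z=L[s][:,2];print('lip outer face n',s.sum(),'z pct 2,50,98',np.percentile(z,[2,50,98]).round(4),'x',np.median(L[s][:,0]).round(4))
                                                                 ~~~~~~~~~~~~~^^^^^^^^^^^^^
    return _quantile_unchecked(
        a, q, axis, out, overwrite_input, method, keepdims, weights)
    return _ureduce(a,
                    func=_quantile_ureduce_func,
    ...<5 lines>...
                    overwrite_input=overwrite_input,
                    method=method)
    r = func(a, **kwargs)
    result = _quantile(arr,
                       quantiles=q,
    ...<2 lines>...
                       out=out,
                       weights=wgt)
    slices_having_nans = np.isnan(arr[-1, ...])
                                  ~~~^^^^^^^^^
IndexError: index -1 is out of bounds for axis 0 with size 0
```

View pics/w2.png

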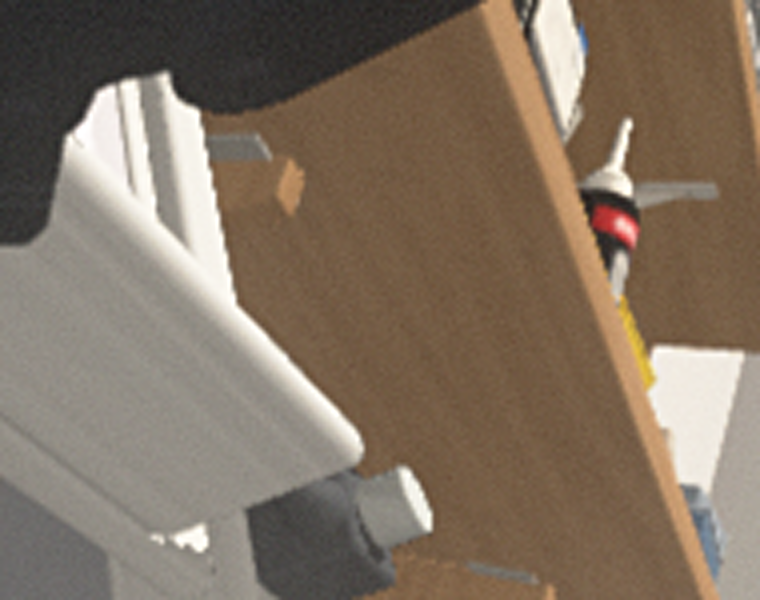

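The rotated wrist crop shows the lip end at (360,450) with the clamp (380,520) behind it, but the lip hides the tip. The lip end is also hidden from the top camera. I'll back off and look for a wrist-camera viewpoint that shows both.

Run:
```python
from ik import *
C=np.array(r.camera_model('wrist')['T_tool_cam']);q=np.array(r.get_obs()['joints'])
tip=F@[.362,-.049,.4647];rng=np.random.default_rng(1);out=[]
for psi in(-20,0,20,40,60):
 for al in(0,20,40):
  for dist in(.2,.3):
   d=F@[np.cos(np.radians(al))*np.cos(np.radians(psi)),np.cos(np.radians(al))*np.sin(np.radians(psi)),-np.sin(np.radians(al))]
   c=tip-dist*d
   for roll in range(0,360,45):
    y0=np.cross(d,[0,0,1.]);y0/=np.linalg.norm(y0);x0=np.cross(y0,d);B=np.stack([x0,np.cross(d,x0),d],1)@R.from_euler('z',roll,degrees=True).as_matrix()
    W=B@C[:3,:3].T;T=c-W@C[:3,3]
    for q0 in(q,np.array(D[0][0]),np.array(D[2][0])):
     x,e=ik(T,W,q0)
     if e<.01 and T[2]>.12:
      out.append((np.abs(x-q).max(),psi,al,dist,roll,x,T,d,W[:,2]))
out.sort(key=lambda o:o[0])
for o in out[:40:3]:print(round(o[0],2),o[1:5],o[5].round(2),o[6].round(3),o[8].round(2))
print(len(out))
```

```text
1.16 (-20, 40, 0.3, 45) [ 0.21 -0.22 -0.41  2.24  0.51  0.67 -2.11] [ 0.471 -0.068  0.345] [ 0.52 -0.28 -0.8 ]
1.19 (-20, 20, 0.3, 315) [-0.18 -0.29  0.07  2.28  0.35  0.64 -0.09] [ 0.458 -0.079  0.341] [ 0.53 -0.13 -0.84]
1.31 (-20, 0, 0.2, 270) [ 0.21 -0.03 -0.45  2.39  1.34  0.52 -0.31] [ 0.515 -0.097  0.267] [ 0.63 -0.35 -0.69]
1.34 (-20, 0, 0.2, 225) [-0.04  0.11 -0.44  2.35  1.34  0.91  0.25] [ 0.521 -0.078  0.259] [ 0.57 -0.54 -0.62]
1.36 (-20, 40, 0.3, 0) [ 0.05 -0.21 -0.06  2.16  0.14  0.71 -0.87] [ 0.478 -0.086  0.353] [ 0.46 -0.1  -0.88]
1.37 (-20, 40, 0.2, 0) [-0.16 -0.06  0.21  2.26  0.19  0.46 -0.86] [ 0.505 -0.116  0.262] [ 0.46 -0.1  -0.88]
1.38 (-20, 40, 0.2, 45) [-0.14 -0.06 -0.03  2.35  0.89  0.49 -2.47] [ 0.498 -0.097  0.254] [ 0.52 -0.28 -0.8 ]
1.45 (-20, 40, 0.2, 315) [ 0.58  0.1  -0.48  2.02  0.06  0.75  0.07] [ 0.523 -0.123  0.269] [ 0.28 -0.02 -0.96]
1.46 (-20, 0, 0.3, 225) [-0.1  -0.09 -0.56  2.39  1.07  1.01  0.38] [ 0.444 -0.035  0.306] [ 0.57 -0.54 -0.62]
1.48 (-20, 20, 0.3, 315) [ 0.48 -0.26 -0.44  2.25  0.02  0.57  0.25] [ 0.458 -0.079  0.341] [ 0.53 -0.13 -0.84]
1.5 (0, 40, 0.3, 135) [ 1.01 -0.29 -0.94  2.17  0.01  0.61 -2.48] [ 0.472 -0.083  0.35 ] [ 0.48 -0.25 -0.84]
1.52 (-20, 20, 0.3, 270) [-0.56 -0.19  0.28  2.15  0.51  0.94  0.43] [ 0.474 -0.066  0.346] [ 0.37 -0.26 -0.89]
1.57 (-20, 20, 0.2, 270) [ 0.47  0.06 -0.58  2.11  0.54  0.69  0.49] [ 0.53  -0.104  0.272] [ 0.37 -0.26 -0.89]
1.59 (-20, 20, 0.2, 270) [ 0.2   0.04 -0.31  2.12  0.51  0.68  0.51] [ 0.53  -0.104  0.272] [ 0.37 -0.26 -0.89]
414
```

Run:
```python
from ik import *
C=np.array(r.camera_model('wrist')['T_tool_cam']);q=np.array(r.get_obs()['joints'])
tip=F@[.362,-.049,.4647];out=[]
o=r.get_obs();A=R.from_rotvec(o['orientation']).as_matrix()
for psi in(0,15,30):
 for al in(0,10,20):
  for dist in(.24,.3):
   d=F@[np.cos(np.radians(al))*np.cos(np.radians(psi)),np.cos(np.radians(al))*np.sin(np.radians(psi)),-np.sin(np.radians(al))]
   c=tip-dist*d
   for roll in range(0,360,15):
    y0=np.cross(d,[0,0,1.]);y0/=np.linalg.norm(y0);x0=np.cross(y0,d);B=np.stack([x0,np.cross(d,x0),d],1)@R.from_euler('z',roll,degrees=True).as_matrix()
    W=B@C[:3,:3].T;T=c-W@C[:3,3]
    x,e=ik(T,W,q)
    if e<.01: out.append((np.abs(x-q).max(),psi,al,dist,roll,x,T,W,R.from_matrix(A.T@W).magnitude()))
out.sort(key=lambda o:o[0]-o[1]*.01+o[2]*.01)
for o in out[:8]:
  print(round(o[0],2),o[1:5],o[5].round(2),o[6].round(3),o[7][:,2].round(2),'ang',round(o[8],2));delta(o[6],o[7])
```

```text
2.17 (30, 20, 0.24, 15) [ 1.68  0.72 -1.36  1.95 -0.23  0.84  1.06] [ 0.5   -0.169  0.275] [ 0.45  0.64 -0.63] ang 2.23
d mm [ -16.6 -143.2  109.2] rot [-0.904  1.725  1.083]
1.92 (0, 20, 0.24, 345) [-0.72 -0.29  1.    2.31 -0.34  0.46  0.84] [ 0.486 -0.131  0.29 ] [ 0.59  0.2  -0.78] ang 1.86
d mm [ -35.  -137.6   71. ] rot [-0.504  1.375  1.141]
1.96 (0, 20, 0.24, 330) [-0.79 -0.29  1.01  2.26 -0.15  0.52  0.88] [ 0.492 -0.129  0.295] [ 0.54  0.18 -0.82] ang 1.69
d mm [ -41.1 -134.1   72.5] rot [-0.607  1.307  0.884]
2.0 (0, 20, 0.3, 345) [-0.19 -0.29  0.52  2.29 -0.46  0.61  0.92] [ 0.448 -0.127  0.336] [ 0.59  0.2  -0.78] ang 1.86
d mm [ -66.8 -180.9   44.2] rot [-0.504  1.375  1.141]
2.01 (0, 20, 0.24, 315) [-0.86 -0.29  1.01  2.22  0.02  0.59  0.93] [ 0.496 -0.125  0.298] [ 0.49  0.14 -0.86] ang 1.54
d mm [ -46.9 -129.7   72.3] rot [-0.698  1.225  0.629]
2.32 (30, 20, 0.24, 0) [ 1.64  0.69 -1.36  1.92 -0.18  0.89  1.23] [ 0.504 -0.166  0.28 ] [ 0.41  0.62 -0.68] ang 2.08
d mm [ -23.2 -140.5  110.3] rot [-1.044  1.59   0.851]
2.12 (0, 10, 0.24, 255) [-0.77 -0.29  0.62  2.34  0.73  0.56  1.04] [ 0.491 -0.097  0.296] [ 0.56 -0.13 -0.82] ang 1.15
d mm [ -49.4 -117.    47.1] rot [-0.921  0.628 -0.295]
2.12 (0, 10, 0.24, 270) [-0.7  -0.29  0.65  2.33  0.54  0.5   1.04] [ 0.491 -0.104  0.297] [ 0.56 -0.06 -0.83] ang 1.17
d mm [ -48.4 -121.5   52.8] rot [-0.899  0.75  -0.047]
```

Call:
{"fn": "play_rows", "kwargs": {
  "deltas": [
    [0, [9.4, 0, -3.4], [0, 0, 0]],
    [0, [9.4, 0, -3.4], [0, 0, 0]],
    [0, [1, -30, -27], [0, 0, 0]],
    [0, [-7, -61, -51], [0, 0, 0]],
    [0, [-7, -61, -51], [0, 0, 0]]
  ]
}}

```text
clock: 6.6
tcp_pos: [0.4593, 0.0035, 0.2362]
orientation: [0.432, 1.611, -1.012]
contact_force: [1.1, -0.0, 0.1]
grip_width: -0.0001
```

```bash
python3 log.py
python3 - <<'E'
from ik import *
C=np.array(r.camera_model('wrist')['T_tool_cam']);q=np.array(r.get_obs()['joints'])
tip=F@[.362,-.049,.4647];out=[]
o=r.get_obs();A=R.from_rotvec(o['orientation']).as_matrix()
for psi in(-10,0,10):
 for al in(0,10,20):
  for dist in(.27,.32):
   d=F@[np.cos(np.radians(al))*np.cos(np.radians(psi)),np.cos(np.radians(al))*np.sin(np.radians(psi)),-np.sin(np.radians(al))]
   c=tip-dist*d
   for roll in range(180,300,15):
    y0=np.cross(d,[0,0,1.]);y0/=np.linalg.norm(y0);x0=np.cross(y0,d);B=np.stack([x0,np.cross(d,x0),d],1)@R.from_euler('z',roll,degrees=True).as_matrix()
    W=B@C[:3,:3].T;T=c-W@C[:3,3]
    x,e=ik(T,W,q,w=.01,m=.03)
    if e<.02: out.append((np.abs(x-q).max(),psi,al,dist,roll,x,T,W,R.from_matrix(A.T@W).magnitude()))
out.sort(key=lambda o:o[0])
for o in out[:6]:
  print(round(o[0],2),o[1:5],o[5].round(2),o[6].round(3),o[7][:,2].round(2),'ang',round(o[8],2));delta(o[6],o[7])
E
```

```text
6.6 [-0.582  0.709 -0.432  2.387  1.322  1.859 -1.16 ] [0.4593 0.0035 0.2362] F [ 1.1 -0.   0.1] w -6.161336735121747e-05
[[-0.304  0.733  0.609]
 [-0.231  0.564 -0.793]
 [-0.924 -0.382 -0.002]]
1.65 (-10, 10, 0.27, 285) [-0.48 -0.31  0.35  2.35  0.57  0.56  0.49] [ 0.468 -0.093  0.314] [ 0.57 -0.12 -0.81] ang 1.16
d mm [-52.7 -77.9  81.6] rot [-0.666  0.896  0.331]
1.7 (-10, 10, 0.27, 270) [-0.65 -0.31  0.42  2.33  0.72  0.68  0.54] [ 0.471 -0.086  0.315] [ 0.54 -0.19 -0.82] ang 1.08
d mm [-55.7 -72.3  78.1] rot [-0.704  0.809  0.073]
1.73 (-10, 20, 0.27, 285) [-0.86 -0.31  0.72  2.2   0.48  0.8   0.57] [ 0.484 -0.097  0.325] [ 0.42 -0.09 -0.9 ] ang 1.27
d mm [-66.7 -72.2  94.8] rot [-0.63   1.069  0.287]
1.79 (-10, 10, 0.27, 255) [-0.78 -0.3   0.46  2.33  0.83  0.78  0.63] [ 0.473 -0.079  0.314] [ 0.52 -0.26 -0.81] ang 1.04
d mm [-57.1 -66.8  73.6] rot [-0.733  0.715 -0.182]
1.85 (-10, 20, 0.27, 270) [-1.   -0.31  0.78  2.18  0.59  0.89  0.69] [ 0.488 -0.09   0.326] [ 0.39 -0.15 -0.91] ang 1.2
d mm [-69.7 -66.4  91.6] rot [-0.692  0.984  0.03 ]
1.85 (-10, 20, 0.32, 285) [-0.47 -0.31  0.35  2.17  0.32  0.86  0.69] [ 0.454 -0.085  0.363] [ 0.42 -0.09 -0.9 ] ang 1.27
d mm [ -95.2 -102.4   67. ] rot [-0.63   1.069  0.287]
```

Call:
{"fn": "play_rows", "kwargs": {
  "deltas": [
    [0, [-20, -12, -10], [-0.1, 0.12, 0.01]],
    [0, [-40, -24, 0], [-0.2, 0.23, 0.02]],
    [0, [-50, -36, 20], [-0.3, 0.35, 0.03]],
    [0, [-56, -48, 40], [-0.4, 0.46, 0.04]],
    [0, [-56, -60, 60], [-0.5, 0.58, 0.05]],
    [0, [-56, -72, 70], [-0.6, 0.69, 0.06]],
    [0, [-56, -72, 78], [-0.7, 0.81, 0.07]],
    [0, [-56, -72, 78], [-0.7, 0.81, 0.07]]
  ]
}}

```text
clock: 7.6
tcp_pos: [0.4606, -0.0859, 0.3021]
orientation: [0.466, 2.458, -0.33]
contact_force: [-1.2, -0.4, -0.5]
grip_width: 0.0
```

```bash
python3 log.py; python3 -c "
from ik import *
rgb,d,P,K,T=cam('wrist');np.savez('w3.npz',rgb=rgb,d=d,P=P,K=K,T=T)
tip=F@[.362,-.049,.4647];c=T[:3,:3].T@(tip-T[:3,3]);print('tip px',K@c/c[2],c)
save(rgb,'w3.png',1.5)
rgb,d,P,K,T=cam('top');np.savez('top3.npz',rgb=rgb,d=d,P=P,K=K,T=T)"
```

```text
7.6 [ 0.304 -0.184 -0.513  2.328  0.701  0.598  0.458] [ 0.4606 -0.0859  0.3021] F [-1.2 -0.4 -0.5] w 1.850719098882912e-05
[[-0.753  0.402  0.521]
 [ 0.251  0.907 -0.338]
 [-0.608 -0.124 -0.784]]
tip px [277.89690871 207.598121     1.        ] [0.01957277 0.0116388  0.2667368 ]
```

View pics/w3.png

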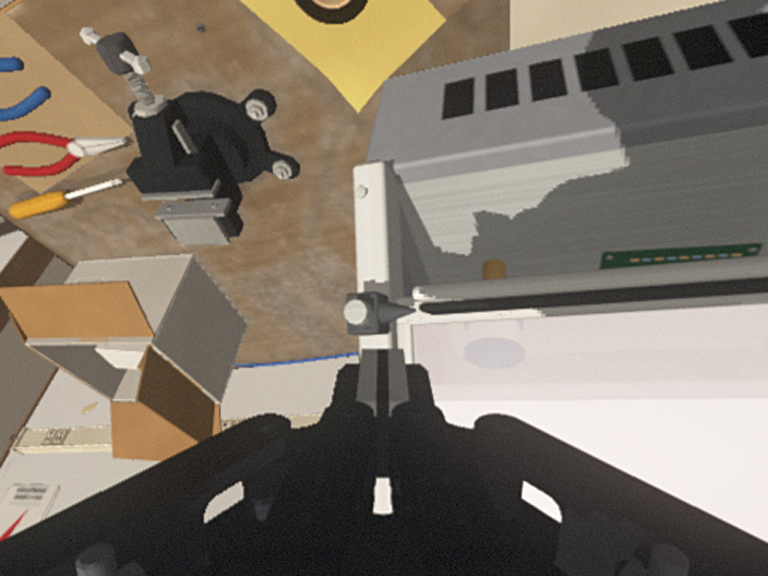

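The image is upside down. The pointer tip is at (417,309), matching my projection, with the lip's light outer face around (430,293) beside it. Next I work out the exact difference.

Run:
```python
from ik import *
z=np.load('w3.npz');P=z['P'];rgb=z['rgb'];L=P@F;g=rgb.astype(int).sum(-1)
save(cv2.rotate(rgb,cv2.ROTATE_180),'w4.png',10,(512-310,384-225,512-235,384-175))
vd=F.T@z['T'][:3,2];print('view dir lip',vd.round(3))
for u in(288,294,300):
  print(u,[(v,int(g[v,u]),*(L[v,u]*1000).round(1)) for v in range(188,212,1)])
for u in(268,271,274,277,280):
  print('cone',u,[(v,int(g[v,u]),*(L[v,u]*1000).round(1)) for v in range(202,213,1)])
```

```text
view dir lip [ 0.94  -0.313 -0.137]
288 [(188, 300, np.float64(499.3), np.float64(-69.4), np.float64(427.5)), (189, 296, np.float64(344.3), np.float64(-35.6), np.float64(452.4)), (190, 347, np.float64(341.8), np.float64(-35.1), np.float64(453.5)), (191, 340, np.float64(341.4), np.float64(-35.0), np.float64(454.3)), (192, 365, np.float64(343.5), np.float64(-35.5), np.float64(454.8)), (193, 383, np.float64(342.3), np.float64(-35.3), np.float64(455.8)), (194, 383, np.float64(340.5), np.float64(-35.0), np.float64(456.8)), (195, 389, np.float64(341.2), np.float64(-35.2), np.float64(457.5)), (196, 404, np.float64(340.9), np.float64(-35.1), np.float64(458.3)), (197, 471, np.float64(341.4), np.float64(-35.3), np.float64(459.0)), (198, 550, np.float64(342.3), np.float64(-35.5), np.float64(459.7)), (199, 554, np.float64(345.0), np.float64(-36.2), np.float64(460.1)), (200, 520, np.float64(353.0), np.float64(-38.0), np.float64(460.0)), (201, 351, np.float64(354.9), np.float64(-38.4), np.float64(460.6)), (202, 186, np.float64(355.4), np.float64(-38.6), np.float64(461.3)), (203, 162, np.float64(35
[... 7057 characters left out ...]
4(460.8)), (203, 296, np.float64(354.0), np.float64(-45.0), np.float64(461.8)), (204, 193, np.float64(355.1), np.float64(-45.3), np.float64(462.5)), (205, 176, np.float64(354.2), np.float64(-45.1), np.float64(463.4)), (206, 282, np.float64(353.4), np.float64(-45.0), np.float64(464.3)), (207, 522, np.float64(383.4), np.float64(-52.5), np.float64(462.3)), (208, 673, np.float64(382.4), np.float64(-52.3), np.float64(463.3)), (209, 684, np.float64(383.4), np.float64(-52.6), np.float64(464.1)), (210, 674, np.float64(382.5), np.float64(-52.4), np.float64(465.1)), (211, 666, np.float64(384.2), np.float64(-52.9), np.float64(465.9)), (212, 626, np.float64(384.9), np.float64(-53.1), np.float64(466.7))]
```

View pics/w4.png

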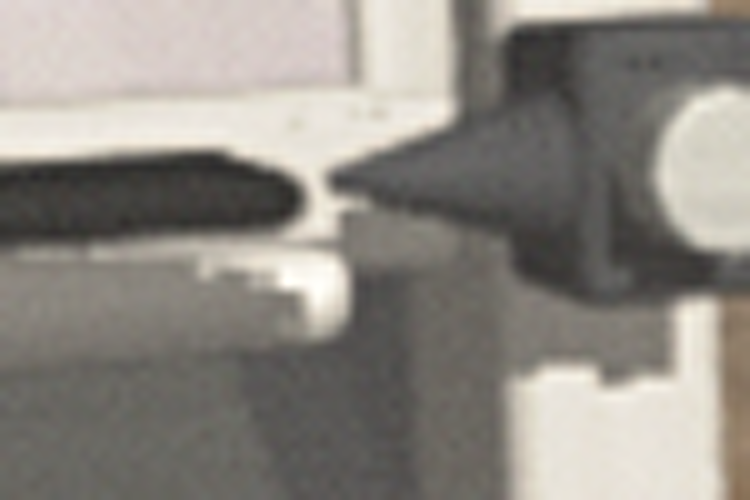

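The crop shows the bar's outer face and the black cover 5 mm above it, with the tip about level with the top of the cover. In lip coordinates the underside is at 0.452, the cover top at 0.465, so mid-thickness is 0.4585. The tip is at about 0.4635, so about 5 mm remain. I go back under the lip.

```bash
python3 -c "
from wp import *
for o in([-.09,.02,.06],[-.08,0,.047]): delta(at(*(t+o)),W)"
```

```text
d mm [ 60.6 105.4   1.3] rot [ 0.557 -0.754 -0.026]
d mm [65.5 89.2 20.8] rot [ 0.557 -0.754 -0.026]
```

Call:
{"fn": "play_rows", "kwargs": {
  "deltas": [
    [0, [10, 15, 0], [0.08, -0.11, 0]],
    [0, [20, 30, 0], [0.16, -0.22, 0]],
    [0, [30, 45, 0], [0.24, -0.33, -0.01]],
    [0, [40, 65, 0], [0.32, -0.44, -0.01]],
    [0, [50, 85, 0], [0.4, -0.54, -0.02]],
    [0, [60, 100, 5], [0.48, -0.65, -0.02]],
    [0, [65, 92, 15], [0.557, -0.754, -0.026]],
    [0, [65.5, 89, 21], [0.557, -0.754, -0.026]]
  ]
}}

```text
clock: 8.7
tcp_pos: [0.4602, 0.0062, 0.2326]
orientation: [0.427, 1.612, -1.001]
contact_force: [-0.1, -0.1, -1.0]
grip_width: -0.0002
```

```bash
python3 log.py;python3 -c "
from wp import *
for o in([-.04,0,.045],[0,0,.045],[0,0,.056],[0,0,.060],[0,0,.0641]): delta(at(*(t+o)),W)"
```

```text
8.7 [-0.535  0.731 -0.491  2.385  1.337  1.899 -1.175] [0.4602 0.0062 0.2326] F [-0.1 -0.1 -1. ] w -0.00019862173686602182
[[-0.3    0.727  0.617]
 [-0.231  0.572 -0.787]
 [-0.926 -0.378 -0.004]]
d mm [ 9.5 26.9 25.1] rot [ 0.008  0.006 -0.005]
d mm [18.5 57.3 49.5] rot [ 0.008  0.006 -0.005]
d mm [ 8.2 57.3 53.3] rot [ 0.008  0.006 -0.005]
d mm [ 4.5 57.3 54.7] rot [ 0.008  0.006 -0.005]
d mm [ 0.6 57.3 56.1] rot [ 0.008  0.006 -0.005]
```

Call:
{"fn": "play_rows", "kwargs": {
  "deltas": [
    [0, [9.5, 27, 25], [0.008, 0.006, -0.005]],
    [0, [18.5, 57.3, 49.5], [0.008, 0.006, -0.005]],
    [0, [18.5, 57.3, 49.5], [0.008, 0.006, -0.005]],
    [0, [12, 57.3, 52], [0.008, 0.006, -0.005]],
    [0, [8.2, 57.3, 53.3], [0.008, 0.006, -0.005]],
    [0, [4.5, 57.3, 54.7], [0.008, 0.006, -0.005]],
    [0, [0.6, 57.3, 56.1], [0.008, 0.006, -0.005]],
    [0, [0.6, 57.3, 56.1], [0.008, 0.006, -0.005]]
  ]
}}

```text
clock: 9.7
tcp_pos: [0.5364, -0.0051, 0.2107]
orientation: [0.432, 1.615, -1.01]
contact_force: [0.2, 0.6, -0.8]
grip_width: 0.0002
```

```bash
python3 log.py;python3 -c "
from wp import *
o=r.get_obs();print((F.T@o['tcp_pos']-F.T@at(*t)).round(4))"
```

```text
9.7 [-0.45   0.782 -0.401  2.267  1.519  1.852 -1.065] [ 0.5364 -0.0051  0.2107] F [ 0.2  0.6 -0.8] w 0.00015127397663989046
[[-0.306  0.731  0.61 ]
 [-0.229  0.565 -0.793]
 [-0.924 -0.382 -0.006]]
[-0.0002  0.0002  0.0646]
```

Call:
{"fn": "play_rows", "kwargs": {
  "deltas": [
    [0, [9.4, 0, -3.4], [0, 0, 0]],
    [0, [9.4, 0, -3.4], [0, 0, 0]],
    [0, [1, -30, -27], [0, 0, 0]],
    [0, [-7, -61, -51], [0, 0, 0]],
    [0, [-7, -61, -51], [0, 0, 0]]
  ]
}}

```text
clock: 10.32
tcp_pos: [0.4622, 0.0031, 0.2415]
orientation: [0.429, 1.615, -1.008]
contact_force: [0.7, 0.9, -0.6]
grip_width: 0.0001
```

Call:
{"fn": "play_rows", "kwargs": {
  "deltas": [
    [0, [-20, -12, -10], [-0.1, 0.12, 0.01]],
    [0, [-40, -24, 0], [-0.2, 0.23, 0.02]],
    [0, [-50, -36, 20], [-0.3, 0.35, 0.03]],
    [0, [-56, -48, 40], [-0.4, 0.46, 0.04]],
    [0, [-56, -60, 60], [-0.5, 0.58, 0.05]],
    [0, [-56, -72, 70], [-0.6, 0.69, 0.06]],
    [0, [-56, -72, 74], [-0.7, 0.81, 0.07]],
    [0, [-56, -72, 74], [-0.7, 0.81, 0.07]]
  ]
}}

```text
clock: 11.32
tcp_pos: [0.462, -0.084, 0.3065]
orientation: [0.464, 2.46, -0.335]
contact_force: [-1.0, -0.4, -1.0]
grip_width: 0.0003
```

```bash
python3 log.py
python3 - <<'E'
from ik import *
rgb,d,P,K,T=cam('wrist');L=P@F;g=rgb.astype(int).sum(-1)
tip=F@[.3605,-.049,.4635];c=T[:3,:3].T@(tip-T[:3,3]);u0,v0=(K@c/c[2])[:2];print('tip px',u0,v0)
u0,v0=int(u0),int(v0)
save(cv2.rotate(rgb,cv2.ROTATE_180),'w5.png',10,(512-u0-35,384-v0-25,512-u0+40,384-v0+25))
for u in(u0+12,u0+18):
  print(u,[(v,int(g[v,u]),*(L[v,u]*1000).round(1).tolist()) for v in range(v0-22,v0+12,1) if .33<L[v,u,0]<.39])
for u in(u0-6,u0-3):
  print('cone',u,[(v,int(g[v,u]),*(L[v,u]*1000).round(1).tolist()) for v in range(v0-6,v0+7,1) if L[v,u,0]<.37])
s=cam('top');np.savez('top4.npz',rgb=s[0],P=s[2]);
E
```

```text
11.325 [ 0.343 -0.187 -0.551  2.316  0.681  0.606  0.48 ] [ 0.462  -0.084   0.3065] F [-1.  -0.4 -1. ] w 0.00026522581312313437
[[-0.755  0.402  0.518]
 [ 0.248  0.907 -0.341]
 [-0.607 -0.129 -0.784]]
tip px 275.5583673402901 201.35553978064266
287 [(191, 275, 344.2, -35.0, 457.9), (192, 316, 343.0, -34.8, 458.9), (193, 345, 342.3, -34.7, 459.7), (194, 358, 341.4, -34.5, 460.7), (195, 377, 341.0, -34.4, 461.5), (196, 368, 342.0, -34.7, 462.1), (197, 396, 340.6, -34.4, 463.1), (198, 619, 341.3, -34.6, 463.8), (199, 687, 342.2, -34.9, 464.5), (200, 690, 343.0, -35.1, 465.1), (201, 626, 344.2, -35.4, 465.8), (202, 535, 352.0, -37.2, 465.7), (203, 370, 356.3, -38.2, 466.1), (204, 203, 354.7, -37.9, 467.0), (205, 166, 353.9, -37.8, 467.9), (206, 186, 354.7, -38.0, 468.7), (207, 188, 354.9, -38.1, 469.5), (208, 191, 355.4, -38.3, 470.2), (209, 184, 358.2, -38.9, 470.8), (210, 143, 368.3, -41.3, 470.8), (211, 243, 378.1, -43.6, 470.8), (212, 627, 383.2, -44.8, 471.3)]
293 [(191, 309, 344.4, -30.3, 458.3), (192, 326, 342.3, -29.9, 459.4), (193, 349, 342.3, -29.9, 460.1), (194, 360, 340.5, -2
[... 256 characters left out ...]
55.2, -33.0, 465.7), (203, 303, 354.9, -33.0, 466.6), (204, 159, 354.9, -33.0, 467.4), (205, 163, 354.5, -33.0, 468.2), (206, 203, 355.5, -33.2, 468.9), (207, 194, 355.5, -33.3, 469.8), (208, 200, 355.8, -33.4, 470.5), (209, 175, 361.0, -34.5, 470.9), (210, 168, 372.5, -36.9, 470.8), (211, 314, 383.5, -39.3, 470.7), (212, 636, 382.6, -39.1, 471.7)]
cone 269 [(199, 202, 360.7, -54.7, 461.0), (200, 200, 360.3, -54.7, 461.9), (201, 260, 359.0, -54.3, 463.0), (202, 289, 359.7, -54.6, 463.7), (203, 292, 359.5, -54.6, 464.6), (204, 279, 360.3, -54.8, 465.4)]
cone 272 [(200, 232, 359.3, -51.7, 462.3), (201, 234, 359.7, -51.9, 463.1), (202, 270, 359.1, -51.7, 464.0), (203, 315, 360.0, -52.1, 464.7)]
```

View pics/w5.png

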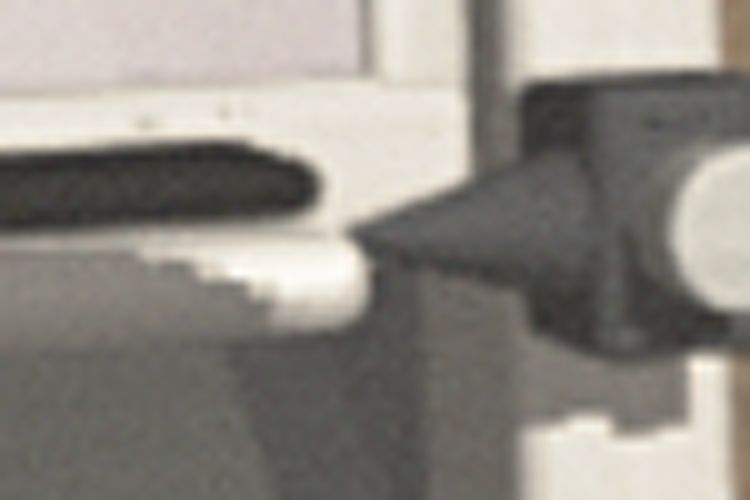

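The crop now shows the tip level with the lip end. The lip's mid-thickness is at 0.4643 and the tip at 0.4635, so it is level within about 1 mm, and the window stays put with nothing touching it. The fan button is next.

Run:
```python
from ik import *
o=r.get_obs();A=R.from_rotvec(o['orientation']).as_matrix();q=o['joints']
ax=np.cross(A[:,2],[0,0,-1.]);an=np.arcsin(np.linalg.norm(ax));B=R.from_rotvec(ax/np.linalg.norm(ax)*an).as_matrix()@A
print(B.round(3))
for z in(.2,.06,.012):
    T=np.array([.4275,.082,z]);x,e=ik(T,B,q,m=.01);print(z,x.round(2),e);q=x
    if z>.1:delta(T,B)
z=np.load('top4.npz');rgb=z['rgb'];save(rgb,'t4.png',2,(130,100,400,330))
```

```text
[[-0.93   0.368  0.   ]
 [ 0.368  0.93  -0.   ]
 [-0.    -0.    -1.   ]]
0.2 [ 0.32  0.18 -0.71  2.1   0.15  0.91  0.72] 4.047711876521084e-06
d mm [133.5 150.7   8.4] rot [-0.139  0.657 -0.   ]
0.06 [ 0.15  0.41 -0.56  2.22  0.39  0.6   0.49] 4.08467100913417e-06
0.012 [ 0.07  0.5  -0.48  2.24  0.49  0.5   0.4 ] 2.0142855821365387e-06
```

View pics/t4.png

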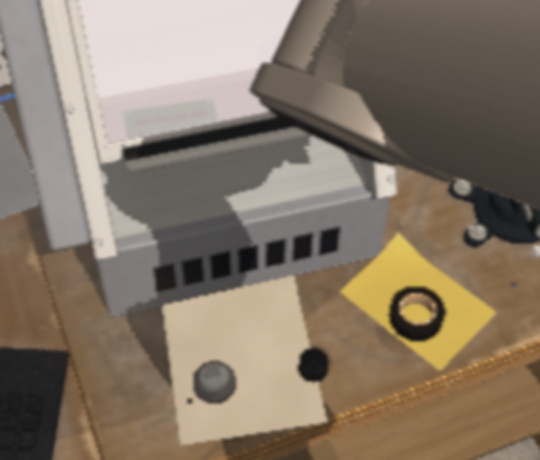

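The top view shows the window raised, and the button (crop 214,380), cap and tape where they were. I move above the button.

Call:
{"fn": "play_rows", "kwargs": {
  "deltas": [
    [0, [27, 30, 2], [-0.025, 0.12, 0]],
    [0, [54, 60, 4], [-0.05, 0.25, 0]],
    [0, [80, 90, 5], [-0.08, 0.38, 0]],
    [0, [107, 120, 7], [-0.11, 0.52, 0]],
    [0, [133, 151, 8], [-0.139, 0.657, 0]],
    [0, [133, 151, 8], [-0.139, 0.657, 0]],
    [0, [133, 151, 8], [-0.139, 0.657, 0]]
  ]
}}

```text
clock: 12.3
tcp_pos: [0.4273, 0.0814, 0.2001]
orientation: [0.589, 3.085, -0.005]
contact_force: [-0.3, 0.5, 0.3]
grip_width: -0.0002
```

```bash
python3 log.py
python3 - <<'E'
from ik import *
rgb,d,P,K,T=cam('wrist');h=P[...,2]
s=(np.abs(P[...,0]-.4275)<.03)&(np.abs(P[...,1]-.082)<.03)&(h>.016)&(h<.04)
print(s.sum(),P[s].min(0).round(4),P[s].max(0).round(4),P[s].mean(0).round(4));b=P[s];k=b[:,2]>np.percentile(b[:,2],40);print(b[k].min(0),b[k].max(0),np.median(b[k],0))
save(rgb,'w6.png',1.5)
A=R.from_rotvec(r.get_obs()['orientation']).as_matrix();delta([.4275,.082,.04],A)
E
```

```text
12.3 [ 0.21   0.164 -0.59   2.103  0.119  0.907  0.746] [0.4273 0.0814 0.2001] F [-0.3  0.5  0.3] w -0.00016885616802154316
[[-0.93   0.368 -0.   ]
 [ 0.368  0.93  -0.003]
 [-0.001 -0.003 -1.   ]]
614 [0.4116 0.0653 0.0161] [0.441  0.0947 0.0239] [0.4259 0.0803 0.0213]
[0.41308098 0.06633359 0.02120965] [0.43979919 0.09381388 0.02385872] [0.42618748 0.07993942 0.02186232]
d mm [  0.4   1.  160.5] rot [0. 0. 0.]
```

View pics/w6.png

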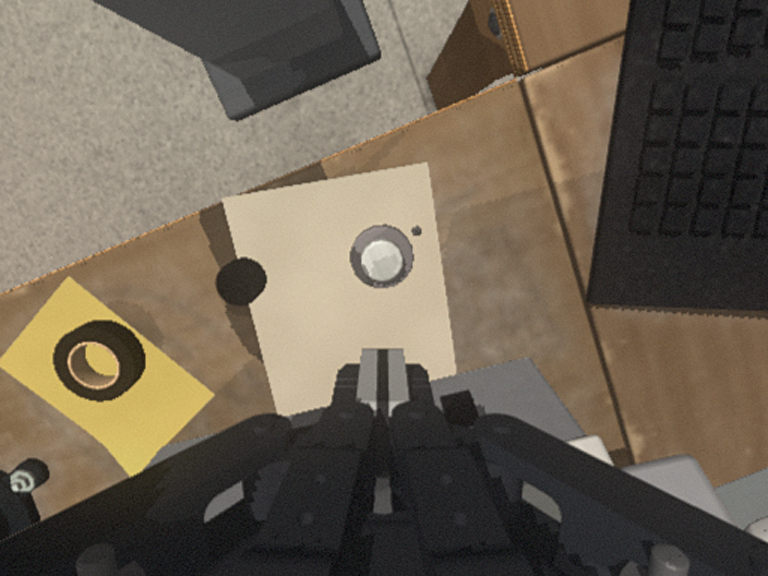

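The wrist view shows the button at (382,260). Both cameras agree on its centre at about (0.427, 0.081) and its top at 0.022, so I press straight down.

Call:
{"fn": "play_rows", "kwargs": {
  "deltas": [
    [0, [0, 0, 60], [0, 0, 0]],
    [0, [0, 0, 115], [0, 0, 0]],
    [0, [0, 0, 155], [0, 0, 0]],
    [0, [0, 0, 168], [0, 0, 0]],
    [0, [0, 0, 174], [0, 0, 0]],
    [0, [0, 0, 178], [0, 0, 0]],
    [0, [0, 0, 181], [0, 0, 0]],
    [0, [0, 0, 183], [0, 0, 0]]
  ]
}}

```text
clock: 13.35
tcp_pos: [0.4286, 0.0809, 0.0182]
orientation: [0.589, 3.082, -0.003]
contact_force: [1.6, 0.3, 3.8]
grip_width: -0.0002
```

```bash
python3 log.py
```

```text
13.35 [ 0.04   0.483 -0.44   2.241  0.437  0.496  0.448] [0.4286 0.0809 0.0182] F [1.6 0.3 3.8] w -0.00017012414688806528
[[-0.929  0.369  0.003]
 [ 0.369  0.929 -0.002]
 [-0.004 -0.001 -1.   ]]
```

Contact at 0.0182 with 3.8 N, so I keep going to the stop.

Call:
{"fn": "play_rows", "kwargs": {
  "deltas": [
    [0, [0, 0, 2], [0, 0, 0]],
    [0, [0, 0, 4], [0, 0, 0]],
    [0, [0, 0, 5], [0, 0, 0]],
    [0, [0, 0, 5], [0, 0, 0]]
  ]
}}

```text
clock: 13.85
tcp_pos: [0.4288, 0.081, 0.0153]
orientation: [0.588, 3.081, -0.005]
contact_force: [-9.2, -1.6, 40.3]
grip_width: -0.0003
```

40 N at 0.0153 means the button is on its stop, about 6 mm down. I lift straight up.

Call:
{"fn": "play_rows", "kwargs": {
  "deltas": [
    [0, [0, 0, -5], [0, 0, 0]],
    [0, [0, 0, -30], [0, 0, 0]],
    [0, [0, 0, -80], [0, 0, 0]],
    [0, [0, 0, -130], [0, 0, 0]],
    [0, [0, 0, -180], [0, 0, 0]],
    [0, [0, 0, -185], [0, 0, 0]],
    [0, [0, 0, -185], [0, 0, 0]]
  ]
}}

```text
clock: 14.72
tcp_pos: [0.4277, 0.0815, 0.2]
orientation: [0.589, 3.08, -0.006]
contact_force: [-0.7, 0.3, 0.7]
grip_width: 0.0004
```

```bash
python3 log.py
python3 - <<'E'
from ik import *
rgb,d,P,K,T=cam('wrist');h=P[...,2]
s=(np.abs(P[...,0]-.427)<.012)&(np.abs(P[...,1]-.081)<.012);print('button top',np.nanmedian(h[s]))
rgb,d,P,K,T=cam('top');L=P@F
for y in (.02,.0,-.02,-.03):
  s=(abs(L[...,1]-y)<.008)&(L[...,0]>.337)&(L[...,0]<.347)&(L[...,2]>.39)&(L[...,2]<.5)
  if s.sum()>2:print(y,s.sum(),np.percentile(L[s][:,2],[5,50,95]).round(4))
E
```

```text
14.725 [ 0.236  0.166 -0.62   2.103  0.131  0.905  0.734] [0.4277 0.0815 0.2   ] F [-0.7  0.3  0.7] w 0.00042296811475449466
[[-0.929  0.369  0.005]
 [ 0.369  0.929 -0.005]
 [-0.006 -0.003 -1.   ]]
button top 0.24756129351801537
0.02 38 [0.4605 0.4643 0.4674]
0.0 34 [0.4604 0.4641 0.4674]
-0.02 32 [0.4606 0.4637 0.4668]
-0.03 33 [0.461  0.464  0.4668]
```

Run:
```python
from ik import *
P=cam('wrist')[2];h=P[...,2]
s=(np.abs(P[...,0]-.427)<.012)&(np.abs(P[...,1]-.081)<.012)&(h<.06);print('button top',np.nanmedian(h[s]))
print(r.hand_in())
```

```text
button top 0.02152258972706217
the job is handed in; nothing more can be done
None
```

The window is pushed up to the pointer and left standing there, the fan button has been pressed and released, and the job is handed in at about 15 s of the 38 s allowed.

- **Window:** I pushed from below with the shut fingers, stopping once to measure. With the arm clear, the wrist camera put the middle of the lip end, cover included, about 0.7 mm above the pointer tip. Counting the bare 8 mm bar only, it would be about 1.8 mm below the tip, so I stopped between the two readings. A later top view agrees with the window not having moved.
- **Fan button:** I pressed straight down until it met its stop. The fingertips were about 6 mm below the button's resting height, with 40 N measured at the wrist. That is well above the button's 4 N but under the 120 N wrist limit. After release its top read 21.5 mm, against about 22 mm before, so it came back up.
- **Other things:** The cap, tape and pointer looked unmoved in a top view taken before the button press. I did not check them again afterwards.
- **Failed checks:** The scene camera showed only a blank surface, so it was no use. One top-camera lip measurement failed because the arm was in the way, and one button-height reading picked up the gripper; I redid both measurements.

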